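# Load the specimen jar and run the holder arm into the optical gate

### The job

Stand the small specimen jar upright in the round cup at the end of the telescoping holder arm and let go of it. Then press in the arm's sprung button and slide the sleeve towards the gate until the button pops fully out through the next hole, so that the jar stands between the two gate heads. Work gently: do not ram the jar into the cup or haul the sleeve against the button, and leave the other jar, the bottle and the boxes where they stand.

Things in the scene. Friction and masses are not known exactly. Their poses are not given: they have to be found in the camera images.
- fixture: Grey fixed base plate, 170 (x) x 425 (y) x 10 mm; a telescoping arm lies along its y. Origin on the bench right under the button; x level, out through the button; y along the arm from post to gate; z up. A post (50 x 34, 95 mm high) at y = -148 mm carries a fixed inner bar (24 x 28 mm) along +y, axis 60 mm above the bench. Yaw within 12 degrees of the robot's axes.
- gate (a point): Point on the bench midway between the two black gate heads, 207 mm along the fixture's y. The heads (35 mm in x, 50 mm in y, 72 mm high) stand either side of the cup's path, 92 mm apart inside; the cup ends up between them. Axes as the fixture's.
- sleeve: Aluminium box sleeve on the bar, sliding along the fixture's y only, cup on its gate end; 31 wide (x), 34 high (z), y from -86 to +95 mm. Origin on its axis, 60 mm above the bench, at the middle of the 16 mm hole in its 3 mm thick +x wall that holds the button at the start; axes as the fixture's. Slides with about 1.5 N friction and stays where left. A like hole at y = +45 mm is not wanted.
- strip_nominal (a point): Mid-window point of the sleeve's +x face, at sleeve y = -57 mm. A long window there shows a dark steel index strip, clamped to the sleeve, with the next hole (16 mm). The strip is set anywhere up to 13 mm along y either side of this point and its place is not reported: the hole meets the button after 44 to 70 mm of slide to +y. Find it by feel.
- button: Domed steel button, 15 mm diameter, in the fixed bar: it does not travel with the sleeve. Sprung to the fixture's +x. Origin at the dome's tip, 60 mm above the bench. Fully out, the tip is 24 mm from the arm's axis, 8.5 mm proud of the wall, and its flank locks the sleeve (0.5 mm play in a hole). Pressing takes 1 N at first, 2 N when flush. Over 8 N between button and sleeve damages it.
- button_base (a point): Point on the arm's axis behind the button. Working: one flat finger on the button and the other on the sleeve's -x face squeeze it flush and hold the sleeve at once; dragging the sleeve cams the dome under the wall (about 5 N in all, within the first 10 mm). It stays under, pushing outward, until the hole comes; there it pops out and blocks the sleeve. Axes as the fixture's.
- cup (a point): Centre of the inner floor of the round grey cup on the sleeve's gate end, 20 mm above the bench, 150 mm along y from the sleeve's origin. Cup inside diameter 52 mm, outside 60 mm, rim 20 mm above this floor (40 mm above the bench). The sleeve's end bracket stands 51 mm from the cup's centre.
- jar: The small specimen jar: amber glass with white cap, dry and closed, 44 mm diameter, 75 mm tall, 60 to 130 g. Origin at the centre of its underside, z up. Stands loose on the bench on the robot's right.
- jar_big: The other, larger jar of the same kind, 62 mm diameter, 95 mm tall; too wide for the cup. Origin at the centre of its underside. To be left alone; it and the small jar may have swapped places.
- bottle: Tall amber bottle, 56 mm diameter, 150 mm tall, beyond the fixture. Origin at the centre of its underside. To be left alone.
- carton: Cardboard carton 80 x 160 x 45 mm beyond the fixture. Origin at the centre of its underside. To be left alone.
- slide_box: Red box 60 x 90 x 35 mm left of the robot, before the fixture. Origin at the centre of its underside. To be left alone.

How it is judged:
By the outcome, as a careful person would: the job done as asked, in the order asked, and still so for the second after the job is handed in, with the robot touching nothing.
It also fails if it takes over 72 s, if anything falls off the work surface, if the arm or the gripper's body presses on something with over 40 N, if the wrist force passes 120 N, or if a joint passes its speed limit or range.

### The arm

A 7-joint arm with a two-finger parallel gripper is mounted at the origin on the work surface. World frame = base frame: x ahead of the robot, y to its left, z up, the work surface at z = 0. Lengths are in mm, angles in rad, forces in N, time in s.
With the tool pointing down it reaches from about 400 to 850 mm from the base axis. Payload 4.5 kg.
Tool frame: the origin (TCP) lies at the very end of the fingers, on their centre line; the grasp point (between the pads) lies 19 mm behind it; z points along the fingers, y is the direction in which the jaws open and shut (so a half turn about z gives the same grasp; the last joint's range is limited). The gripper opens to 88 mm and grips with 3 to 60 N. Pads are 18 mm wide; open, the fingers measure 123 mm over their backs; the gripper's body (75 mm by 187 mm) begins 45 mm behind the grasp point.
Start: joints at [-1.259, 0.689, -0.195, 1.565, 0.157, 0.902, -0.215], TCP at [171.38, 601.068, 238.743] pointing down, gripper open.
Joint ranges: [-3.01, 3.01], [-0.46, 2.08], [-1.47, 1.51], [0.13, 2.56], [-1, 4.14], [0.04, 2.09], [-2.66, 2.66]. Speed limits (rad/s): [2.57, 2.57, 3.14, 3.14, 3.14, 3.14, 3.14].

### API

Orientations are given as a unit quaternion [x, y, z, w].
In Python, from plant import arm gives the robot as it stands.
- The arm moves only by the tool carry_out, never from a script. Its argument "steps" is a list of rows, each an object with "xyz": the shift along the tool's x, y, z in mm, a list of three; "dr": the turn, a rotation vector about the tool's x, y, z in rad, a list of three. In form: [{"xyz": [dx, dy, dz], "dr": [wx, wy, wz]}, ...]. A call has exactly 5 rows; each row is the pose to reach, as a shift and turn from the pose commanded when the call began, along the tool's axes at that moment; what a row does not reach only later rows make up. A row lasts 1/10 s, in which the tool goes at most 50 mm and 8.59 degrees, less where a joint would pass 70% of its speed; a pose out of reach is approached as far as the arm can. A call with a gripper value outside its range is refused whole. "fingers" is the closure, from 0 (fully open) to 1 (shut), set as the call begins (left out, the last holds). The fingers move at their own pace and stop on an object; "newtons" is the grip in N (left out, the last holds). Time passes only in rows, so rows that repeat a pose let the fingers close, or fill a call up. It gives the time, the measured TCP pose, the force and the opening at its end, in the units of the state.
- arm.read_state(): the state, without advancing time (a new reading comes with each control period).
- arm.get_image(name): name is "side" or "top" or "wrist"; returns a dict with "pixels" (384x512x3 uint8, red, green, blue), "depth" (384x512 float32, mm along the optical axis (not along the pixel's ray), 0 where there is no reading), "fx", "fy", "cx", "cy" (pixels), "R" (3x3) and "t" (3): a world point X has camera coordinates R X + t; the wrist camera has in their place "mount" (4x4, takes a point from camera to tool coordinates, whose origin is the TCP and whose axes are the flange's). Camera axes: x right, y down, z forward; pixel columns grow to the right and rows downward; lengths in mm; the calibration is good to about 2 mm. A picture is of the moment at which its call begins: read the wrist's pose just before it.
- arm.sign_off(): hands the job in, once; it reports no verdict.
Trained networks look in a picture, given as the dict that the camera call returned (one of the last four; its "shot" number tells which), for a name from the list of things; names that differ only in an ending like _2 or _b are one class to them, and where a whole thing is asked for, a point or a joint stands for the part that bears it (a point fixed in the world has none). Each returns a list of dicts, best first, with "score" (0 to 1); they miss things now and then, are a little off and sometimes report something else, mostly with a low value. They report only what shows in the picture. A call takes as long as a camera call.
- arm.outline_of(picture, target): "region" (384x512 bool, what is visible of it) and "pixel" ([column, row] in pixels, amid what is visible of it).
The state is a dict: "time": time; "joint_pos": joint angles; "dq": joint speeds; "joint_efforts": joint torques, N m; "tool_pos": TCP position; "orientation": TCP orientation; "contact_force": force on the tool from outside, world axes, zero at the start; "ft_torque": the same for the moment, N m; "width": finger opening in mm.
Only numpy, scipy, OpenCV 4.12 (cv2) and the standard library are available. Lean on these libraries where they do the work, as an engineer would, in place of code of your own. Each camera call takes 0.05 s, during which the arm holds its last target.

## Working session

There is one attempt and no reset: what is moved stays moved. The work goes in short steps, Python scripts to look and compute and a tool call to move; the robot and the scene stay as the last step left them, time stands still between calls to the robot, and variables do not carry over. Pictures are saved under pics/ and viewed, and the job is handed in when it is done.

Besides the shell and the picture viewer there is one more tool, called by a JSON object that holds its "op" and its "data", one argument or row to a line. carry_out: Moves the arm, as the interface text tells. Its arguments: {"type":"object","properties":{"steps":{"type":"array","items":{"type":"object","properties":{"xyz":{"type":"array","items":{"type":"number"}},"dr":{"type":"array","items":{"type":"number"}}}}},"fingers":{"type":"number"},"newtons":{"type":"number"}},"required":["steps"]}

```bash
ls; mkdir -p pics; cat > h.py <<'E'
import numpy as np,cv2
from plant import arm
from scipy.spatial.transform import Rotation as Ro
def save(im,n): cv2.imwrite('pics/'+n,im['pixels'][:,:,::-1])
def world(im,st=None):
    d=im['depth'];v,u=np.mgrid[:d.shape[0],:d.shape[1]]
    c=np.stack([(u-im['cx'])/im['fx']*d,(v-im['cy'])/im['fy']*d,d],-1)
    if 'R' in im: return (c-np.array(im['t']))@np.array(im['R'])
    M=np.array(im['mount']); p=c@M[:3,:3].T+M[:3,3]
    return p@Ro.from_quat(st['orientation']).as_matrix().T+np.array(st['tool_pos'])
E
python3 - <<'E'
from h import *
s=arm.read_state();print(s)
for n in('side','top'):
    im=arm.get_image(n);save(im,n+'0.png');W=world(im);np.savez(n+'0.npz',W=W,p=im['pixels'],d=im['depth'],R=im['R'],t=im['t'],k=[im['fx'],im['fy'],im['cx'],im['cy']])
    for t in('jar','jar_big','bottle','sleeve','button','cup','gate','fixture','strip_nominal'):
        try:
            for r in arm.outline_of(im,t)[:2]:
                m=r['region']&(im['depth']>0);print(n,t,round(r['score'],2),np.round(r['pixel']),m.sum(),np.round(np.median(W[m],0)) if m.any() else '',np.round(np.percentile(W[m],[2,98],axis=0)).tolist() if m.any() else'')
        except Exception as e: print(t,e)
E
```

```text
pics
{'time': 0.0, 'joint_pos': array([-1.25920655,  0.69002041, -0.19448953,  1.56637443,  0.15733618,
        0.90253133, -0.21504945]), 'dq': array([ 0.00029956,  0.00017724,  0.00142883,  0.0001008 ,  0.00142908,
       -0.0020767 , -0.0010138 ]), 'joint_efforts': array([ 3.34314418e-04, -5.27560008e+01, -1.26711454e+00, -1.53432155e+01,
       -5.26886329e-02,  6.30713505e-03,  1.65959991e-04]), 'tool_pos': array([171.28510372, 600.38148194, 237.87861522]), 'orientation': array([ 1.38378212e-01,  9.90378983e-01, -9.68687797e-04, -4.13052098e-05]), 'contact_force': array([-0.20518917,  0.25728585,  0.41204149]), 'ft_torque': array([ 0.01246012,  0.03789238, -0.02444529]), 'width': 87.97350776904149}
side jar 0.68 [290. 280.] 409 [ 436. -391.   54.] [[422.0, -401.0, 11.0], [460.0, -365.0, 79.0]]
side jar_big 0.84 [332. 252.] 725 [ 574. -364.   68.] [[558.0, -379.0, 8.0], [608.0, -330.0, 99.0]]
side bottle 0.56 [345. 197.] 614 [ 762. -196.   78.] [[746.0, -212.0, 9.0], [790.0, -170.0, 153.0]]
side sleeve 0.59 [251. 186.] 680 [543.  38.  71.] [[526.0, -71.0, 21.0], [571.0, 191.0, 83
[... 655 characters left out ...]
11.0, -320.0, 98.0]]
top bottle 0.61 [289. 106.] 574 [ 759. -179.   96.] [[746.0, -207.0, 9.0], [784.0, -157.0, 151.0]]
top sleeve 0.81 [211. 193.] 1497 [550.  62.  75.] [[526.0, -69.0, 9.0], [587.0, 185.0, 80.0]]
top cup 0.78 [208. 189.] 1523 [550.  63.  75.] [[526.0, -68.0, 9.0], [579.0, 186.0, 80.0]]
top gate 0.63 [216. 195.] 8720 [543.  54.  11.] [[470.0, -147.0, 7.0], [634.0, 255.0, 94.0]]
top fixture 0.62 [212. 196.] 8675 [542.  55.  11.] [[470.0, -147.0, 7.0], [633.0, 254.0, 94.0]]
top strip_nominal 0.95 [208. 191.] 1432 [550.  62.  75.] [[526.0, -68.0, 17.0], [575.0, 186.0, 80.0]]
top strip_nominal 0.29 [373. 214.] 333 [ 441. -372.   73.] [[423.0, -401.0, 1.0], [462.0, -360.0, 78.0]]
```

```bash
python3 - <<'E'
import cv2
for n in('side0','top0'):
    i=cv2.imread(f'pics/{n}.png'); cv2.imwrite(f'pics/{n}_z.png',cv2.resize(i[60:330,80:440],None,fx=2.2,fy=2.2,interpolation=cv2.INTER_CUBIC))
E
```

```text
(no output)
```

View pics/side0_z.png

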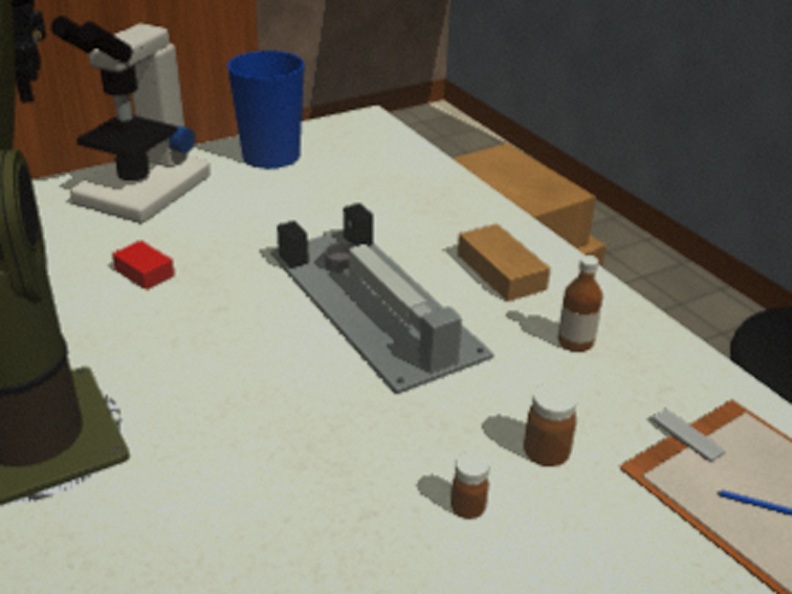

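View pics/top0_z.png

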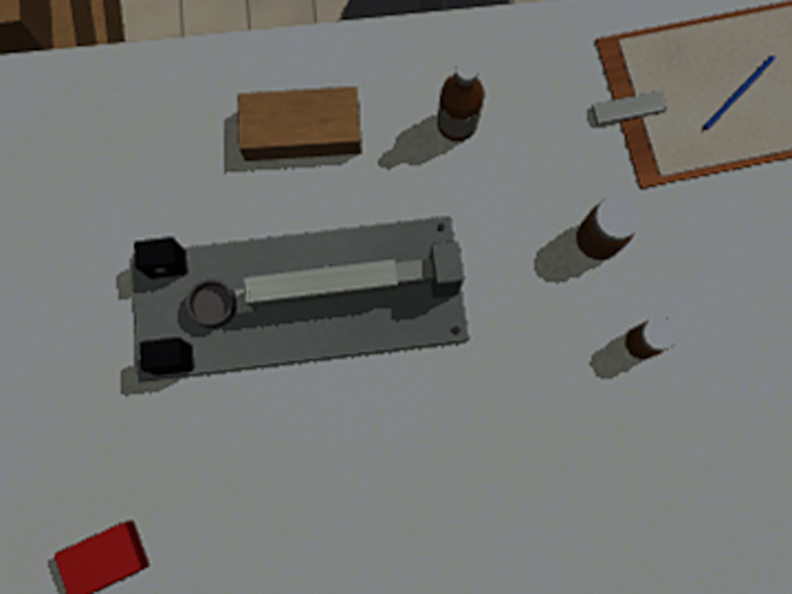

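```bash
python3 - <<'E'
import numpy as np,cv2
for n in('side','top'):
    f=np.load(n+'0.npz');W=f['W'];d=f['d']>0
    def box(lo,hi,z0,z1):
        m=d&(W[...,0]>lo[0])&(W[...,0]<hi[0])&(W[...,1]>lo[1])&(W[...,1]<hi[1])&(W[...,2]>z0)&(W[...,2]<z1);return W[m]
    p=box((500,-110),(600,110),73,83);print(n,'sleeve',len(p),cv2.minAreaRect(p[:,:2].astype(np.float32)),np.median(p[:,2]))
    p=box((480,-180),(620,-80),88,100);print('post',len(p),cv2.minAreaRect(p[:,:2].astype(np.float32)),np.median(p[:,2]))
    for lo,hi in(((460,150),(540,270)),((580,150),(680,270))):
        p=box(lo,hi,68,78)
        if len(p):print('head',len(p),cv2.minAreaRect(p[:,:2].astype(np.float32)))
    p=box((450,-190),(660,280),6,13);print('plate',len(p),cv2.minAreaRect(p[:,:2].astype(np.float32)))
    p=box((500,100),(600,220),36,44);print('rim',len(p),cv2.minEnclosingCircle(p[:,:2].astype(np.float32)))
    for lo,hi,z in(((400,-430),(480,-340),75),((540,-400),(640,-300),95)):
        p=box(lo,hi,z-4,z+5);print('cap',len(p),cv2.minEnclosingCircle(p[:,:2].astype(np.float32)),np.median(p,0))
        p=box(lo,hi,12,z-25);A=np.c_[2*p[:,:2],np.ones(len(p))];s=np.linalg.lstsq(A,(p[:,:2]**2).sum(1),rcond=None)[0];print('cyl',s[:2],np.sqrt(s[2]+s[:2]@s[:2]))
E
```

```text
side sleeve 361 ((554.4263916015625, 3.8863143920898438), (35.6649284362793, 211.40887451171875), 1.5377740859985352) 79.23809940602123
post 136 ((556.2445678710938, -134.833984375), (54.614810943603516, 37.073246002197266), 1.2328758239746094) 96.08888173372776
head 82 ((487.0827331542969, 217.6055145263672), (54.51853942871094, 34.986148834228516), 88.62102508544922)
head 75 ((613.6844482421875, 217.8741912841797), (50.57857131958008, 36.1161003112793), 87.6975326538086)
plate 1155 ((555.2381591796875, 45.50431823730469), (209.2726593017578, 467.50921630859375), 0.11038906127214432)
rim 53 ((559.4335327148438, 167.67779541015625), 63.687381744384766)
cap 150 ((443.64971923828125, -379.516357421875), 20.62287712097168) [ 442.16651928 -382.14810191   76.9026624 ]
cyl [ 443.43275644 -379.57195765] 20.668509327249264
cap 219 ((588.8098754882812, -350.4561767578125), 29.52800750732422) [ 586.84014447 -351.43098759   97.14169019]
cyl [ 588.71278905 -349.07587072] 29.643385703032752
top sleeve 884 ((553.3987426757812, 0.259765625), (32.13200759887695, 219.08949279785156), 0.81473261117935
[... 185 characters left out ...]
.03811645507812), (34.90685272216797, 48.64384841918945), 0.013145939446985722)
head 228 ((613.6519775390625, 218.71209716796875), (35.18471145629883, 50.03190612792969), 2.459305763244629)
plate 5668 ((550.490478515625, 54.511444091796875), (428.61212158203125, 187.16770935058594), 88.83788299560547)
rim 108 ((558.1209106445312, 165.15716552734375), 64.23604583740234)
cap 179 ((443.94793701171875, -380.782958984375), 19.92190170288086) [ 443.41620215 -379.99979439   74.99080465]
cyl [ 443.53333194 -380.18662396] 20.51872954096475
cap 311 ((588.4159545898438, -349.598876953125), 27.459278106689453) [ 588.04978875 -349.84437591   95.12318937]
cyl [ 588.0403175  -349.63163606] 29.3399783694805
```

```bash
cat >> h.py <<'E'
def plan(x,y,z,yaw=0.0138,v=45,w=.14):
    s=arm.read_state();R=Ro.from_quat(s['orientation']).as_matrix()
    d=R.T@(np.array([x,y,z])-s['tool_pos'])
    c,sn=np.cos(yaw),np.sin(yaw)
    ty=np.array([c,sn,0]);tz=np.array([0,0,-1.]);T=np.stack([np.cross(ty,tz),ty,tz],1)
    r=Ro.from_matrix(R.T@T).as_rotvec()
    print('t',round(s['time'],2),'pos',s['tool_pos'].round(1),'F',s['contact_force'].round(1),'w',round(float(s['width']),1),'j',s['joint_pos'].round(2))
    n=max(1,int(np.ceil(max(np.linalg.norm(d)/v,np.linalg.norm(r)/w))))
    print('total',d.round(1),r.round(3),'rows',n)
    for k in range(1,min(n,10)+1): print(k,(d*k/n).round(1).tolist(),(r*k/n).round(3).tolist())
E
python3 -c "
from h import *
plan(500,90,290)"
```

```text
t 1.0 pos [171.4 601.1 238.7] F [-0.5  0.6  0.7] w 88.2 j [-1.26  0.69 -0.19  1.57  0.16  0.9  -0.22]
total [-456.2 -401.4  -51.3] [ 0.    -0.     1.279] rows 14
1 [-32.6, -28.7, -3.7] [0.0, -0.0, 0.091]
2 [-65.2, -57.3, -7.3] [0.0, -0.0, 0.183]
3 [-97.8, -86.0, -11.0] [0.0, -0.0, 0.274]
4 [-130.3, -114.7, -14.7] [0.0, -0.0, 0.365]
5 [-162.9, -143.3, -18.3] [0.0, -0.0, 0.457]
6 [-195.5, -172.0, -22.0] [0.0, -0.0, 0.548]
7 [-228.1, -200.7, -25.7] [0.0, -0.0, 0.64]
8 [-260.7, -229.3, -29.3] [0.0, -0.0, 0.731]
9 [-293.3, -258.0, -33.0] [0.0, -0.0, 0.822]
10 [-325.8, -286.7, -36.6] [0.0, -0.0, 0.914]
```

{"op": "carry_out", "data": {
  "steps": [
    {"xyz": [-32, -28, -4], "dr": [0, 0, 0.09]},
    {"xyz": [-65, -57, -8], "dr": [0, 0, 0.18]},
    {"xyz": [-98, -86, -12], "dr": [0, 0, 0.27]},
    {"xyz": [-130, -115, -16], "dr": [0, 0, 0.36]},
    {"xyz": [-163, -143, -20], "dr": [0, 0, 0.45]}
  ],
  "fingers": 0
}}

```text
time: 1.5
tool_pos: [289.6, 417.4, 259.1]
orientation: [0.357, 0.934, 0.0, 0.0]
contact_force: [0.4, 0.8, 0.9]
width: 88.4
```

```bash
python3 -c "
from h import *
plan(500,90,290)"
```

```text
t 1.5 pos [289.6 417.4 259.1] F [0.4 0.8 0.9] w 88.4 j [-1.    0.51 -0.09  1.89  0.07  0.75 -0.29]
total [-375.2 -103.2  -31. ] [ 0.    -0.     0.826] rows 9
1 [-41.7, -11.5, -3.4] [0.0, -0.0, 0.092]
2 [-83.4, -22.9, -6.9] [0.0, -0.0, 0.184]
3 [-125.1, -34.4, -10.3] [0.0, -0.0, 0.275]
4 [-166.8, -45.9, -13.8] [0.0, -0.0, 0.367]
5 [-208.5, -57.3, -17.2] [0.0, -0.0, 0.459]
6 [-250.2, -68.8, -20.7] [0.0, -0.0, 0.551]
7 [-291.9, -80.2, -24.1] [0.0, -0.0, 0.642]
8 [-333.6, -91.7, -27.6] [0.0, -0.0, 0.734]
9 [-375.2, -103.2, -31.0] [0.0, -0.0, 0.826]
```

{"op": "carry_out", "data": {
  "steps": [
    {"xyz": [-42, -11, -3], "dr": [0, 0, 0.09]},
    {"xyz": [-83, -23, -7], "dr": [0, 0, 0.18]},
    {"xyz": [-125, -34, -10], "dr": [0, 0, 0.27]},
    {"xyz": [-167, -46, -14], "dr": [0, 0, 0.36]},
    {"xyz": [-208, -57, -17], "dr": [0, 0, 0.45]}
  ]
}}

```text
time: 2.0
tool_pos: [407.2, 236.4, 276.2]
orientation: [0.557, 0.831, 0.0, 0.0]
contact_force: [0.6, 0.8, 0.5]
width: 88.3
```

```bash
python3 -c "
from h import *
plan(510,90,290)"
```

```text
t 2.0 pos [407.2 236.4 276.2] F [0.6 0.8 0.5] w 88.3 j [-0.64  0.43  0.03  1.97 -0.02  0.73 -0.21]
total [-174.4   39.6  -13.8] [ 0.001 -0.     0.375] rows 4
1 [-43.6, 9.9, -3.4] [0.0, -0.0, 0.094]
2 [-87.2, 19.8, -6.9] [0.0, -0.0, 0.188]
3 [-130.8, 29.7, -10.3] [0.001, -0.0, 0.282]
4 [-174.4, 39.6, -13.8] [0.001, -0.0, 0.375]
```

{"op": "carry_out", "data": {
  "steps": [
    {"xyz": [-44, 10, -3], "dr": [0, 0, 0.09]},
    {"xyz": [-87, 20, -7], "dr": [0, 0, 0.19]},
    {"xyz": [-131, 30, -10], "dr": [0, 0, 0.28]},
    {"xyz": [-174, 40, -14], "dr": [0, 0, 0.375]},
    {"xyz": [-174, 40, -14], "dr": [0, 0, 0.375]}
  ]
}}

```text
time: 2.5
tool_pos: [513.6, 85.8, 290.5]
orientation: [0.705, 0.709, 0.0, 0.003]
contact_force: [-0.2, 0.8, 0.0]
width: 88.3
```

```bash
python3 - <<'E'
from h import *
s=arm.read_state();im=arm.get_image('wrist');save(im,'w1.png');W=world(im,s);np.savez('w1.npz',W=W,p=im['pixels'],d=im['depth'])
print(s['tool_pos'],s['orientation'],np.array(im['mount']).round(2).tolist(),im['fx'])
print(np.percentile(W[im['depth']>0],[1,50,99],axis=0))
plan(443.5,-380,150)
E
```

```text
[513.62553464  85.80251223 290.54806911] [7.05063083e-01 7.09138364e-01 4.16760723e-04 2.94211592e-03] [[0.0, -0.97, -0.26, 65.73], [1.0, 0.0, 0.0, 1.58], [-0.0, -0.26, 0.97, -146.0], [0.0, 0.0, 0.0, 1.0]] 279.65650854546453
[[ 131.05837879 -210.46894392   -1.88844569]
 [ 511.98640081  109.69041177    1.64386553]
 [ 891.26407557  298.82178319  395.66027563]]
t 2.55 pos [511.5  89.4 290. ] F [-0.9  0.4 -0.1] w 88.3 j [-0.35  0.48  0.14  1.83 -0.09  0.83 -0.16]
total [-468.4  -73.8  140.5] [ 0.002  0.001 -0.002] rows 11
1 [-42.6, -6.7, 12.8] [0.0, 0.0, -0.0]
2 [-85.2, -13.4, 25.5] [0.0, 0.0, -0.0]
3 [-127.7, -20.1, 38.3] [0.001, 0.0, -0.001]
4 [-170.3, -26.8, 51.1] [0.001, 0.0, -0.001]
5 [-212.9, -33.6, 63.8] [0.001, 0.001, -0.001]
6 [-255.5, -40.3, 76.6] [0.001, 0.001, -0.001]
7 [-298.1, -47.0, 89.4] [0.001, 0.001, -0.001]
8 [-340.6, -53.7, 102.2] [0.001, 0.001, -0.001]
9 [-383.2, -60.4, 114.9] [0.002, 0.001, -0.002]
10 [-425.8, -67.1, 127.7] [0.002, 0.001, -0.002]
```

View pics/w1.png

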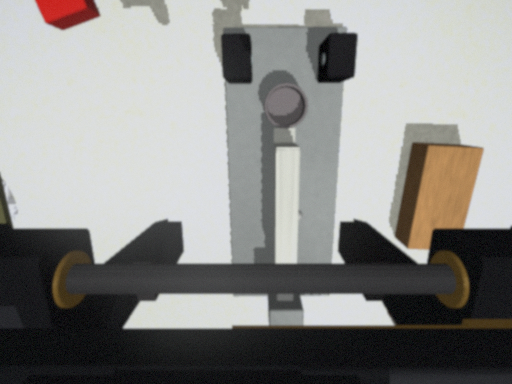

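```bash
python3 - <<'E'
import numpy as np,cv2
f=np.load('w1.npz');W=f['W'];d=f['d']>0;d[215:]&=False
def box(lo,hi,z0,z1):
    m=d&(W[...,0]>lo[0])&(W[...,0]<hi[0])&(W[...,1]>lo[1])&(W[...,1]<hi[1])&(W[...,2]>z0)&(W[...,2]<z1);return W[m]
p=box((500,-110),(600,125),73,83);print('sleeve',len(p),cv2.minAreaRect(p[:,:2].astype(np.float32)),np.median(p[:,2]))
for lo,hi in(((460,150),(540,270)),((580,150),(680,270))):
    p=box(lo,hi,68,78);print('head',len(p),cv2.minAreaRect(p[:,:2].astype(np.float32)))
p=box((510,125),(595,210),36,45);print('rim',len(p),cv2.minEnclosingCircle(p[:,:2].astype(np.float32)),np.median(p,0),cv2.fitEllipse(p[:,:2].astype(np.float32)))
p=box((520,130),(585,190),15,26);print('floor',len(p),cv2.minEnclosingCircle(p[:,:2].astype(np.float32)))
print('button',W[208:217,296:306].reshape(-1,3)[::7].round(0).tolist())
E
```

```text
sleeve 1607 ((552.4908447265625, 66.99092102050781), (30.56681251525879, 92.43392944335938), 1.2649040222167969) 76.8533442359765
head 1316 ((485.9716491699219, 219.79351806640625), (34.65763854980469, 50.046875), 0.28223273158073425)
head 1300 ((613.278076171875, 221.294921875), (35.688392639160156, 48.738426208496094), 0.6900351643562317)
rim 410 ((550.5513916015625, 164.2340545654297), 29.92287826538086) [550.55084279 166.14479868  39.68887202] ((550.4000244140625, 164.08790588378906), (55.497352600097656, 55.58183670043945), 97.96369934082031)
floor 1155 ((551.2573852539062, 158.2419891357422), 31.628795623779297)
button [[565.0, 30.0, 77.0], [586.0, 7.0, 10.0], [581.0, 5.0, 9.0], [567.0, 27.0, 78.0], [588.0, 4.0, 9.0], [583.0, 2.0, 10.0], [570.0, 19.0, 63.0], [590.0, 0.0, 10.0], [585.0, -1.0, 10.0], [571.0, 18.0, 68.0], [566.0, 20.0, 77.0], [587.0, -5.0, 10.0], [573.0, 15.0, 67.0]]
```

{"op": "carry_out", "data": {
  "steps": [
    {"xyz": [-43, 0, 5], "dr": [0, 0, 0]},
    {"xyz": [-86, -3, 10], "dr": [0, 0, 0]},
    {"xyz": [-130, -10, 15], "dr": [0, 0, 0]},
    {"xyz": [-174, -20, 20], "dr": [0, 0, 0]},
    {"xyz": [-218, -30, 25], "dr": [0, 0, 0]}
  ]
}}

```text
time: 3.05
tool_pos: [483.4, -125.6, 264.5]
orientation: [0.699, 0.715, 0.0, -0.0]
contact_force: [1.1, 0.1, -0.5]
width: 87.9
```

```bash
python3 -c "
from h import *
plan(443.5,-320,200)"
```

```text
t 3.05 pos [ 483.4 -125.6  264.5] F [ 1.1  0.1 -0.5] w 87.9 j [ 0.09  0.49  0.12  1.91 -0.09  0.74  0.28]
total [-193.6  -44.1   64.2] [ 0.    -0.001  0.008] rows 5
1 [-38.7, -8.8, 12.8] [0.0, -0.0, 0.002]
2 [-77.4, -17.6, 25.7] [0.0, -0.0, 0.003]
3 [-116.1, -26.5, 38.5] [0.0, -0.001, 0.005]
4 [-154.9, -35.3, 51.4] [0.0, -0.001, 0.006]
5 [-193.6, -44.1, 64.2] [0.0, -0.001, 0.008]
```

{"op": "carry_out", "data": {
  "steps": [
    {"xyz": [-44, -9, 13], "dr": [0, 0, 0.002]},
    {"xyz": [-88, -18, 26], "dr": [0, 0, 0.004]},
    {"xyz": [-132, -27, 39], "dr": [0, 0, 0.006]},
    {"xyz": [-176, -36, 55], "dr": [0, 0, 0.008]},
    {"xyz": [-220, -44, 75], "dr": [0, 0, 0.008]}
  ]
}}

```text
time: 3.55
tool_pos: [444.5, -346.7, 189.5]
orientation: [0.702, 0.712, 0.001, 0.0]
contact_force: [0.5, -0.9, 0.4]
width: 88.2
```

```bash
python3 -c "
from h import *
plan(443.5,-380,125)"
```

```text
t 3.55 pos [ 444.5 -346.7  189.5] F [ 0.5 -0.9  0.4] w 88.2 j [ 0.54  0.67  0.07  1.81 -0.08  0.66  0.67]
total [-33.3  -1.6  64.5] [ 0.002 -0.001 -0.001] rows 2
1 [-16.7, -0.8, 32.2] [0.001, -0.0, -0.0]
2 [-33.3, -1.6, 64.5] [0.002, -0.001, -0.001]
```

{"op": "carry_out", "data": {
  "steps": [
    {"xyz": [-16, -1, 25], "dr": [0, 0, 0]},
    {"xyz": [-31, -1, 50], "dr": [0, 0, 0]},
    {"xyz": [-31, -1, 65], "dr": [0, 0, 0]},
    {"xyz": [-31, -1, 65], "dr": [0, 0, 0]},
    {"xyz": [-31, -1, 65], "dr": [0, 0, 0]}
  ]
}}

```text
time: 4.05
tool_pos: [443.9, -376.2, 124.8]
orientation: [0.703, 0.711, 0.001, -0.0]
contact_force: [-0.4, 0.1, 0.1]
width: 88.2
```

```bash
python3 - <<'E'
from h import *
plan(443.5,-380,27)
s=arm.read_state();im=arm.get_image('wrist');save(im,'w2.png');W=world(im,s);np.savez('w2.npz',W=W,p=im['pixels'],d=im['depth'])
E
```

```text
t 4.05 pos [ 443.9 -376.2  124.8] F [-0.4  0.1  0.1] w 88.2 j [ 0.59  0.79  0.06  1.8  -0.08  0.55  0.71]
total [-3.9 -0.5 97.8] [ 0.    -0.001 -0.001] rows 3
1 [-1.3, -0.2, 32.6] [0.0, -0.0, -0.0]
2 [-2.6, -0.3, 65.2] [0.0, -0.001, -0.001]
3 [-3.9, -0.5, 97.8] [0.0, -0.001, -0.001]
```

View pics/w2.png

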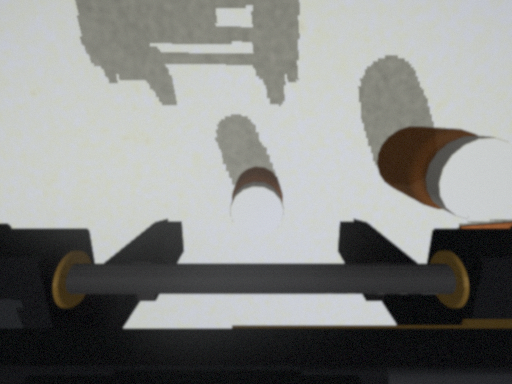

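```bash
python3 - <<'E'
import numpy as np,cv2
f=np.load('w2.npz');W=f['W'];d=f['d']>0
m=d&(abs(W[...,0]-443)<45)&(abs(W[...,1]+380)<45)
for z0,z1 in((70,80),(15,45),(45,60)):
    q=m&(W[...,2]>z0)&(W[...,2]<z1);p=W[q];print(len(p),p.min(0).round(1),p.max(0).round(1),cv2.minEnclosingCircle(p[:,:2].astype(np.float32)))
v=np.where(m&(W[...,2]>15))
p=W[m&(W[...,2]>15)]
for a in range(10,80,5):
    q=p[(p[:,2]>a)&(p[:,2]<=a+5)]
    if len(q):print(a,len(q),q[:,1].max().round(1),(np.ptp(q[:,0])/2).round(1))
E
```

```text
2145 [ 423.9 -398.5   70.2] [ 462.6 -359.3   76.8] ((442.8561096191406, -379.02191162109375), 20.08163070678711)
323 [ 421.7 -379.3   15.1] [ 464.1 -357.2   45. ] ((442.8807373046875, -376.74072265625), 21.375043869018555)
290 [ 422.  -379.9   45. ] [ 464.1 -357.7   53.2] ((443.02435302734375, -378.279541015625), 21.101415634155273)
15 37 -357.3 18.6
20 45 -357.3 20.0
25 43 -357.4 20.1
30 43 -357.2 19.4
35 44 -357.3 19.6
40 111 -357.4 21.2
45 235 -357.7 21.0
50 55 -359.9 15.5
60 54 -359.2 17.1
65 75 -359.1 19.3
70 1271 -359.3 19.4
75 874 -360.2 18.8
```

{"op": "carry_out", "data": {
  "steps": [
    {"xyz": [-3, -1, 30], "dr": [0, 0, 0]},
    {"xyz": [-3, -1, 60], "dr": [0, 0, 0]},
    {"xyz": [-3, -1, 85], "dr": [0, 0, 0]},
    {"xyz": [-3, -1, 98], "dr": [0, 0, 0]},
    {"xyz": [-3, -1, 98], "dr": [0, 0, 0]}
  ]
}}

```text
time: 4.6
tool_pos: [442.2, -379.8, 26.1]
orientation: [0.703, 0.711, 0.0, -0.001]
contact_force: [-1.1, 0.9, 0.6]
width: 88.4
```

{"op": "carry_out", "data": {
  "steps": [
    {"xyz": [0, 0, 0], "dr": [0, 0, 0]},
    {"xyz": [0, 0, 0], "dr": [0, 0, 0]},
    {"xyz": [0, 0, 0], "dr": [0, 0, 0]},
    {"xyz": [0, 0, 0], "dr": [0, 0, 0]},
    {"xyz": [0, 0, 0], "dr": [0, 0, 0]}
  ],
  "fingers": 1,
  "newtons": 12
}}

```text
time: 5.1
tool_pos: [442.3, -380.9, 27.1]
orientation: [0.704, 0.711, 0.0, 0.0]
contact_force: [0.8, -0.3, 0.0]
width: 50.4
```

```bash
python3 -c "
from h import *
plan(443.5,-380,150)"
```

```text
t 5.1 pos [ 442.3 -380.9   27.1] F [ 0.8 -0.3  0. ] w 50.4 j [ 0.61  0.95  0.04  1.83 -0.08  0.37  0.72]
total [   0.9    1.3 -122.9] [ 0.     0.    -0.004] rows 3
1 [0.3, 0.4, -41.0] [0.0, 0.0, -0.001]
2 [0.6, 0.9, -81.9] [0.0, 0.0, -0.003]
3 [0.9, 1.3, -122.9] [0.0, 0.0, -0.004]
```

{"op": "carry_out", "data": {
  "steps": [
    {"xyz": [0, 0, 0], "dr": [0, 0, 0]},
    {"xyz": [0, 0, 0], "dr": [0, 0, 0]},
    {"xyz": [0, 0, 0], "dr": [0, 0, 0]},
    {"xyz": [0, 0, -3], "dr": [0, 0, 0]},
    {"xyz": [0, 0, -8], "dr": [0, 0, 0]}
  ]
}}

```text
time: 5.6
tool_pos: [442.0, -380.4, 34.5]
orientation: [0.703, 0.711, 0.0, -0.0]
contact_force: [-0.4, 0.9, -1.0]
width: 43.5
```

```bash
python3 -c "
from h import *
plan(551,162,200,v=40)"
```

```text
t 5.6 pos [ 442.  -380.4   34.5] F [-0.4  0.9 -1. ] w 43.5 j [ 0.61  0.94  0.04  1.83 -0.08  0.38  0.72]
total [ 541.4  114.4 -165.2] [-0.001 -0.001 -0.004] rows 15
1 [36.1, 7.6, -11.0] [-0.0, -0.0, -0.0]
2 [72.2, 15.3, -22.0] [-0.0, -0.0, -0.0]
3 [108.3, 22.9, -33.0] [-0.0, -0.0, -0.001]
4 [144.4, 30.5, -44.1] [-0.0, -0.0, -0.001]
5 [180.5, 38.1, -55.1] [-0.0, -0.0, -0.001]
6 [216.6, 45.8, -66.1] [-0.0, -0.0, -0.001]
7 [252.7, 53.4, -77.1] [-0.0, -0.0, -0.002]
8 [288.8, 61.0, -88.1] [-0.0, -0.0, -0.002]
9 [324.8, 68.7, -99.1] [-0.0, -0.0, -0.002]
10 [360.9, 76.3, -110.1] [-0.0, -0.001, -0.002]
```

{"op": "carry_out", "data": {
  "steps": [
    {"xyz": [0, 0, -25], "dr": [0, 0, 0]},
    {"xyz": [0, 0, -60], "dr": [0, 0, 0]},
    {"xyz": [10, 0, -100], "dr": [0, 0, 0]},
    {"xyz": [30, 5, -138], "dr": [0, 0, 0]},
    {"xyz": [65, 12, -160], "dr": [0, 0, 0]}
  ]
}}

```text
time: 6.1
tool_pos: [453.9, -318.3, 197.9]
orientation: [0.705, 0.709, -0.0, 0.003]
contact_force: [0.7, 0.1, -0.9]
width: 43.2
```

{"op": "carry_out", "data": {
  "steps": [
    {"xyz": [38, 7, -6], "dr": [0, 0, 0]},
    {"xyz": [78, 15, -6], "dr": [0, 0, 0]},
    {"xyz": [118, 23, -6], "dr": [0, 0, 0]},
    {"xyz": [158, 31, -6], "dr": [0, 0, 0]},
    {"xyz": [198, 39, -6], "dr": [0, 0, 0]}
  ]
}}

```text
time: 6.6
tool_pos: [490.6, -115.6, 201.0]
orientation: [0.704, 0.711, 0.0, 0.0]
contact_force: [0.4, 0.0, -0.7]
width: 43.3
```

```bash
python3 -c "
from h import *
plan(551,162,200,v=40)"
```

```text
t 6.6 pos [ 490.6 -115.6  201. ] F [ 0.4  0.  -0.7] w 43.3 j [ 0.06  0.59  0.13  1.98 -0.13  0.58  0.29]
total [276.9  63.2   1.1] [ 0.    -0.    -0.004] rows 8
1 [34.6, 7.9, 0.1] [0.0, -0.0, -0.0]
2 [69.2, 15.8, 0.3] [0.0, -0.0, -0.001]
3 [103.8, 23.7, 0.4] [0.0, -0.0, -0.001]
4 [138.5, 31.6, 0.5] [0.0, -0.0, -0.002]
5 [173.1, 39.5, 0.7] [0.0, -0.0, -0.002]
6 [207.7, 47.4, 0.8] [0.0, -0.0, -0.003]
7 [242.3, 55.3, 1.0] [0.0, -0.0, -0.003]
8 [276.9, 63.2, 1.1] [0.0, -0.0, -0.004]
```

{"op": "carry_out", "data": {
  "steps": [
    {"xyz": [40, 9, 0], "dr": [0, 0, -0.001]},
    {"xyz": [80, 18, 0], "dr": [0, 0, -0.002]},
    {"xyz": [120, 27, 0], "dr": [0, 0, -0.002]},
    {"xyz": [160, 36, 0], "dr": [0, 0, -0.003]},
    {"xyz": [185, 42, 0], "dr": [0, 0, -0.004]}
  ]
}}

```text
time: 7.1
tool_pos: [530.8, 72.4, 200.8]
orientation: [0.701, 0.714, 0.001, -0.001]
contact_force: [0.6, -0.3, -0.5]
width: 43.2
```

{"op": "carry_out", "data": {
  "steps": [
    {"xyz": [0, 0, 0], "dr": [0, 0, 0]},
    {"xyz": [0, 0, 0], "dr": [0, 0, 0]},
    {"xyz": [0, 0, 0], "dr": [0, 0, 0]},
    {"xyz": [0, 0, 0], "dr": [0, 0, 0]},
    {"xyz": [0, 0, 0], "dr": [0, 0, 0]}
  ]
}}

```text
time: 7.6
tool_pos: [530.6, 66.9, 200.8]
orientation: [0.703, 0.711, -0.0, 0.0]
contact_force: [-0.1, 0.4, -1.1]
width: 43.0
```

```bash
python3 - <<'E'
from h import *
plan(551,162,120)
s=arm.read_state();im=arm.get_image('wrist');save(im,'w3.png');W=world(im,s);np.savez('w3.npz',W=W,p=im['pixels'],d=im['depth'])
s=arm.read_state();im2=arm.get_image('top');save(im2,'t3.png');np.savez('t3.npz',W=world(im2),p=im2['pixels'],d=im2['depth'])
print(s['tool_pos'])
d=im['depth']>0
def box(lo,hi,z0,z1):
    m=d&(W[...,0]>lo[0])&(W[...,0]<hi[0])&(W[...,1]>lo[1])&(W[...,1]<hi[1])&(W[...,2]>z0)&(W[...,2]<z1);return W[m]
for lo,hi in(((460,150),(540,270)),((580,150),(680,270))):
    p=box(lo,hi,68,78);print('head',len(p),cv2.minAreaRect(p[:,:2].astype(np.float32)))
p=box((510,125),(595,210),36,45);print('rim',len(p),cv2.minEnclosingCircle(p[:,:2].astype(np.float32)))
p=box((500,-110),(600,125),73,83);print('sleeve',len(p),cv2.minAreaRect(p[:,:2].astype(np.float32)),p[:,1].max())
W=world(im2);d=(im2['depth']>0)
p=box((505,125),(595,210),36,45);print('toprim',len(p),cv2.minEnclosingCircle(p[:,:2].astype(np.float32)))
E
```

```text
t 7.6 pos [530.6  66.9 200.8] F [-0.1  0.4 -1.1] w 43.0 j [-0.32  0.63  0.18  1.89 -0.17  0.63 -0.02]
total [94.9 21.6 80.8] [-0.     0.    -0.002] rows 3
1 [31.6, 7.2, 26.9] [-0.0, 0.0, -0.001]
2 [63.3, 14.4, 53.9] [-0.0, 0.0, -0.001]
3 [94.9, 21.6, 80.8] [-0.0, 0.0, -0.002]
[530.58503391  67.13842127 200.82134955]
head 1737 ((486.3419189453125, 211.51292419433594), (35.206382751464844, 34.267478942871094), 0.8229567408561707)
head 1740 ((613.09228515625, 213.24342346191406), (35.39877700805664, 34.27532196044922), 0.11432939022779465)
rim 726 ((550.5347900390625, 163.829345703125), 29.862899780273438)
sleeve 1905 ((553.3430786132812, 5.9211883544921875), (30.553295135498047, 214.2561798095703), 1.0355011224746704) 113.0792492166007
toprim 14 ((546.4884033203125, 153.13470458984375), 26.26346206665039)
```

View pics/w3.png

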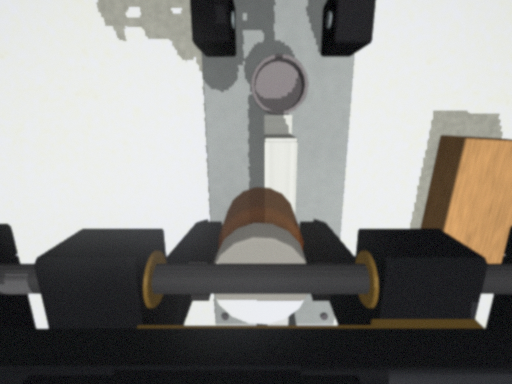

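```bash
python3 - <<'E'
import numpy as np,cv2
f=np.load('w3.npz');W=f['W'];d=f['d']>0
t=np.array([530.6,67.0,200.8])
m=d&(abs(W[...,0]-t[0])<30)&(abs(W[...,1]-t[1])<35)&(W[...,2]>150)&(W[...,2]<260)
m[:, :205]=0;m[:,310:]=0
p=W[m]-t
for a in range(-50,60,6):
    q=p[(p[:,2]>a)&(p[:,2]<=a+6)]
    if len(q)>20:
        A=np.c_[2*q[:,:2],np.ones(len(q))];s=np.linalg.lstsq(A,(q[:,:2]**2).sum(1),rcond=None)[0]
        print(a,len(q),q[:,1].max().round(1),q[:,0].min().round(1),q[:,0].max().round(1),s[:2].round(1),np.sqrt(s[2]+s[:2]@s[:2]).round(1))
E
```

```text
-26 40 23.2 -19.4 19.4 [1.7 1.2] 21.9
-20 150 23.3 -19.3 20.1 [1.8 1.5] 21.7
-14 150 23.5 -19.2 21.2 [1.7 1.4] 21.7
-8 179 23.4 -19.1 20.5 [1.7 1.5] 21.7
-2 291 23.5 -28.9 28.5 [ 0.9 -5.1] 27.9
4 340 23.5 -28.4 27.8 [ 0.6 -5. ] 27.7
10 432 23.5 -27.2 27.0 [ 0.9 -2.1] 25.0
16 1042 23.5 -25.6 25.7 [ 1.2 -0.7] 22.5
22 696 21.5 -24.9 24.8 [ 1.  -4.5] 24.0
28 124 21.1 -23.5 21.5 [-1.  -0.9] 21.8
34 438 21.9 -22.5 20.9 [ 0.9 -1.7] 22.6
40 549 21.5 -21.4 19.5 [ 1.2 -1.6] 22.5
46 3864 21.6 -16.5 20.2 [1.6 2.4] 15.4
```

```bash
python3 -c "
from h import *
plan(549.5,162.2,90)"
```

```text
t 7.7 pos [530.6  67.4 200.8] F [-0.7  0.1 -1.3] w 43.7 j [-0.32  0.63  0.18  1.89 -0.17  0.63 -0.02]
total [ 94.6  20.1 110.8] [-0.     0.    -0.001] rows 4
1 [23.7, 5.0, 27.7] [-0.0, 0.0, -0.0]
2 [47.3, 10.1, 55.4] [-0.0, 0.0, -0.001]
3 [71.0, 15.1, 83.1] [-0.0, 0.0, -0.001]
4 [94.6, 20.1, 110.8] [-0.0, 0.0, -0.001]
```

{"op": "carry_out", "data": {
  "steps": [
    {"xyz": [30, 7, 15], "dr": [0, 0, 0]},
    {"xyz": [65, 14, 30], "dr": [0, 0, 0]},
    {"xyz": [95, 20, 55], "dr": [0, 0, 0]},
    {"xyz": [95, 20, 85], "dr": [0, 0, 0]},
    {"xyz": [95, 20, 105], "dr": [0, 0, 0]}
  ]
}}

```text
time: 8.2
tool_pos: [548.6, 164.8, 93.9]
orientation: [0.701, 0.713, -0.0, -0.001]
contact_force: [0.1, -0.0, -0.7]
width: 43.5
```

{"op": "carry_out", "data": {
  "steps": [
    {"xyz": [0, 0, 3], "dr": [0, 0, 0]},
    {"xyz": [0, 0, 6], "dr": [0, 0, 0]},
    {"xyz": [0, 0, 6], "dr": [0, 0, 0]},
    {"xyz": [0, 0, 6], "dr": [0, 0, 0]},
    {"xyz": [0, 0, 6], "dr": [0, 0, 0]}
  ]
}}

```text
time: 8.7
tool_pos: [549.9, 163.5, 90.7]
orientation: [0.702, 0.712, 0.001, 0.0]
contact_force: [-0.2, -0.3, -1.3]
width: 43.2
```

```bash
python3 - <<'E'
from h import *
plan(549.5,162.2,48)
for n in('wrist','side','top'):
    im=arm.get_image(n);save(im,n[0]+'4.png')
i=cv2.imread('pics/s4.png')[120:220,180:320];cv2.imwrite('pics/s4z.png',cv2.resize(i,None,fx=5,fy=5,interpolation=cv2.INTER_CUBIC))
E
```

```text
t 8.7 pos [549.9 163.5  90.7] F [-0.2 -0.3 -1.3] w 43.2 j [-0.45  0.84  0.14  1.85 -0.23  0.46 -0.13]
total [-1.3 -0.5 42.7] [ 0.002 -0.001 -0.   ] rows 1
1 [-1.3, -0.5, 42.7] [0.002, -0.001, -0.0]
```

View pics/w4.png

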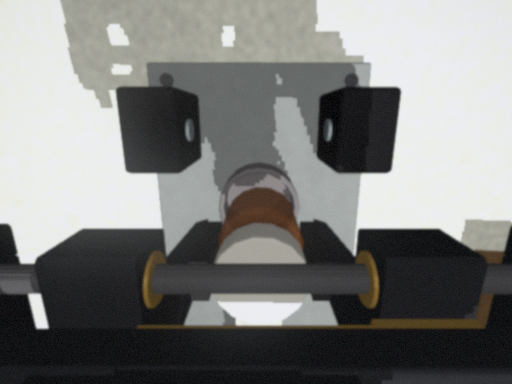

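View pics/s4z.png

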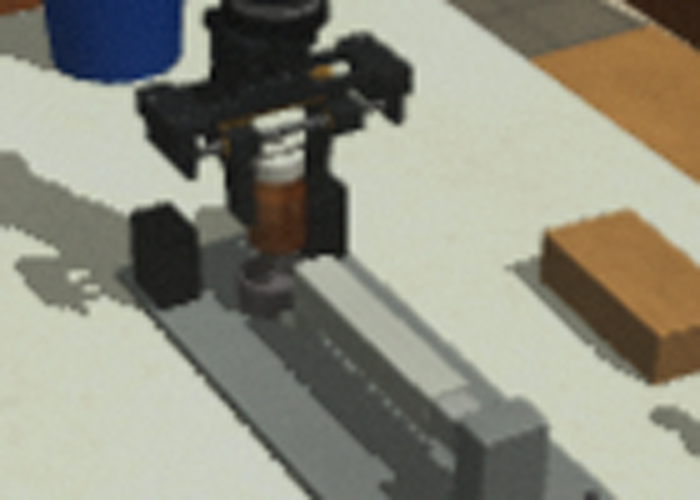

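{"op": "carry_out", "data": {
  "steps": [
    {"xyz": [-1, 0, 6], "dr": [0, 0, 0]},
    {"xyz": [-1, 0, 12], "dr": [0, 0, 0]},
    {"xyz": [-1, 0, 18], "dr": [0, 0, 0]},
    {"xyz": [-1, 0, 23], "dr": [0, 0, 0]},
    {"xyz": [-1, 0, 26], "dr": [0, 0, 0]}
  ]
}}

```text
time: 9.35
tool_pos: [549.0, 162.4, 62.9]
orientation: [0.702, 0.712, -0.0, -0.0]
contact_force: [0.1, -0.7, -1.9]
width: 43.4
```

{"op": "carry_out", "data": {
  "steps": [
    {"xyz": [0, 0, 2], "dr": [0, 0, 0]},
    {"xyz": [0, 0, 4], "dr": [0, 0, 0]},
    {"xyz": [0, 0, 6], "dr": [0, 0, 0]},
    {"xyz": [0, 0, 8], "dr": [0, 0, 0]},
    {"xyz": [0, 0, 10], "dr": [0, 0, 0]}
  ]
}}

```text
time: 9.85
tool_pos: [549.4, 162.4, 53.7]
orientation: [0.702, 0.712, 0.0, 0.0]
contact_force: [0.3, 1.1, -0.9]
width: 43.1
```

{"op": "carry_out", "data": {
  "steps": [
    {"xyz": [0, 0, 1], "dr": [0, 0, 0]},
    {"xyz": [0, 0, 2], "dr": [0, 0, 0]},
    {"xyz": [0, 0, 3], "dr": [0, 0, 0]},
    {"xyz": [0, 0, 4], "dr": [0, 0, 0]},
    {"xyz": [0, 0, 5], "dr": [0, 0, 0]}
  ]
}}

```text
time: 10.35
tool_pos: [549.4, 162.4, 48.7]
orientation: [0.702, 0.712, 0.0, -0.0]
contact_force: [0.9, -0.2, -0.8]
width: 43.5
```

{"op": "carry_out", "data": {
  "steps": [
    {"xyz": [0, 0, 0.4], "dr": [0, 0, 0]},
    {"xyz": [0, 0, 0.8], "dr": [0, 0, 0]},
    {"xyz": [0, 0, 1.2], "dr": [0, 0, 0]},
    {"xyz": [0, 0, 1.2], "dr": [0, 0, 0]},
    {"xyz": [0, 0, 1.2], "dr": [0, 0, 0]}
  ]
}}

```text
time: 10.85
tool_pos: [549.4, 162.4, 47.5]
orientation: [0.702, 0.712, 0.0, -0.0]
contact_force: [-0.3, -0.0, -1.4]
width: 43.7
```

{"op": "carry_out", "data": {
  "steps": [
    {"xyz": [0, 0, 0.3], "dr": [0, 0, 0]},
    {"xyz": [0, 0, 0.6], "dr": [0, 0, 0]},
    {"xyz": [0, 0, 0.9], "dr": [0, 0, 0]},
    {"xyz": [0, 0, 0.9], "dr": [0, 0, 0]},
    {"xyz": [0, 0, 0.9], "dr": [0, 0, 0]}
  ]
}}

```text
time: 11.35
tool_pos: [549.4, 162.4, 46.8]
orientation: [0.702, 0.712, 0.0, 0.0]
contact_force: [-0.3, -0.4, 2.2]
width: 43.4
```

{"op": "carry_out", "data": {
  "steps": [
    {"xyz": [0, 0, 0], "dr": [0, 0, 0]},
    {"xyz": [0, 0, 0], "dr": [0, 0, 0]},
    {"xyz": [0, 0, 0], "dr": [0, 0, 0]},
    {"xyz": [0, 0, 0], "dr": [0, 0, 0]},
    {"xyz": [0, 0, 0], "dr": [0, 0, 0]}
  ],
  "fingers": 0
}}

```text
time: 11.85
tool_pos: [549.3, 162.4, 46.5]
orientation: [0.702, 0.712, -0.0, -0.0]
contact_force: [0.4, 0.5, -0.3]
width: 81.1
```

{"op": "carry_out", "data": {
  "steps": [
    {"xyz": [0, 0, -3], "dr": [0, 0, 0]},
    {"xyz": [0, 0, -15], "dr": [0, 0, 0]},
    {"xyz": [0, 0, -35], "dr": [0, 0, 0]},
    {"xyz": [0, 0, -60], "dr": [0, 0, 0]},
    {"xyz": [0, 0, -85], "dr": [0, 0, 0]}
  ]
}}

```text
time: 12.35
tool_pos: [549.3, 162.4, 133.3]
orientation: [0.702, 0.712, 0.0, 0.0]
contact_force: [-0.3, 0.3, 0.4]
width: 88.0
```

```bash
python3 - <<'E'
from h import *
plan(552,75,170)
for n in('side','top'):
    im=arm.get_image(n);save(im,n[0]+'5.png')
    W=world(im);d=im['depth']>0
    m=d&(abs(W[...,0]-551)<35)&(abs(W[...,1]-163)<35)&(W[...,2]>88)&(W[...,2]<99);p=W[m];print(len(p),p.mean(0) if len(p) else'',cv2.minEnclosingCircle(p[:,:2].astype(np.float32)) if len(p) else '')
i=cv2.imread('pics/s5.png')[120:220,180:320];cv2.imwrite('pics/s5z.png',cv2.resize(i,None,fx=5,fy=5,interpolation=cv2.INTER_CUBIC))
E
```

```text
t 12.35 pos [549.3 162.4 133.3] F [-0.3  0.3  0.4] w 88.0 j [-0.46  0.77  0.17  1.83 -0.22  0.55 -0.14]
total [-87.4   1.5 -36.7] [ 0. -0.  0.] rows 3
1 [-29.1, 0.5, -12.2] [0.0, -0.0, 0.0]
2 [-58.3, 1.0, -24.5] [0.0, -0.0, 0.0]
3 [-87.4, 1.5, -36.7] [0.0, -0.0, 0.0]
55 [550.26398695 157.25545584  95.090538  ] ((551.877685546875, 161.90914916992188), 22.825117111206055)
89 [551.30926718 152.75453392  94.74844024] ((552.21435546875, 156.2593231201172), 17.968097686767578)
```

View pics/s5z.png

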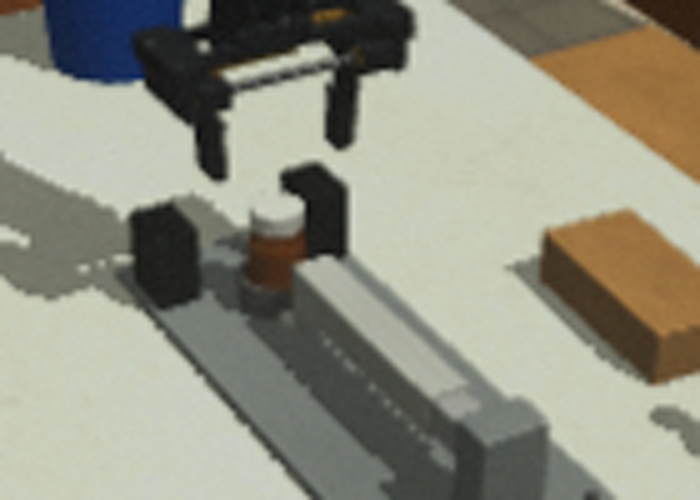

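{"op": "carry_out", "data": {
  "steps": [
    {"xyz": [-40, 5, -15], "dr": [0, 0, 0]},
    {"xyz": [-84, 20, -30], "dr": [0, 0, 0]},
    {"xyz": [-128, 35, -45], "dr": [0, 0, 0]},
    {"xyz": [-172, 50, -45], "dr": [0, 0, 0]},
    {"xyz": [-216, 63, -45], "dr": [0, 0, 0]}
  ]
}}

```text
time: 12.95
tool_pos: [616.0, -54.5, 177.2]
orientation: [0.702, 0.712, 0.0, 0.0]
contact_force: [1.1, 0.2, 0.6]
width: 88.2
```

{"op": "carry_out", "data": {
  "steps": [
    {"xyz": [0, 0, 0], "dr": [0, 0, 0]},
    {"xyz": [0, 0, 0], "dr": [0, 0, 0]},
    {"xyz": [0, 0, 0], "dr": [0, 0, 0]},
    {"xyz": [0, 0, 0], "dr": [0, 0, 0]},
    {"xyz": [0, 0, 0], "dr": [0, 0, 0]}
  ]
}}

```text
time: 13.45
tool_pos: [615.1, -50.9, 176.5]
orientation: [0.701, 0.713, 0.0, -0.0]
contact_force: [0.0, 0.5, -0.5]
width: 88.1
```

```bash
python3 - <<'E'
from h import *
plan(552,12,120)
s=arm.read_state();im=arm.get_image('wrist');save(im,'w6.png');W=world(im,s);np.savez('w6.npz',W=W,p=im['pixels'],d=im['depth'],tp=s['tool_pos'])
for r in arm.outline_of(im,'button')[:2]:
    m=r['region']&(im['depth']>0);print(r['score'],r['pixel'],m.sum(),np.median(W[m],0),np.percentile(W[m],[2,98],axis=0).round(1))
E
```

```text
t 13.45 pos [615.1 -50.9 176.5] F [ 0.   0.5 -0.5] w 88.1 j [-0.07  0.76  0.14  1.66 -0.15  0.73  0.16]
total [ 63.8 -62.1  56.6] [-0.    -0.001  0.003] rows 3
1 [21.3, -20.7, 18.9] [-0.0, -0.0, 0.001]
2 [42.6, -41.4, 37.7] [-0.0, -0.001, 0.002]
3 [63.8, -62.1, 56.6] [-0.0, -0.001, 0.003]
0.42 [209.7, 119.1] 131 [571.70984898  13.747306    65.44460363] [[568.4   7.6  61.4]
 [575.8  20.6  68. ]]
```

View pics/w6.png

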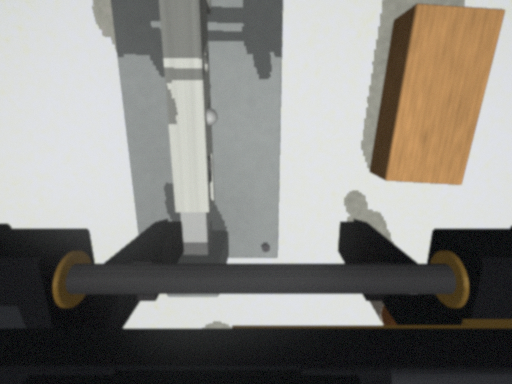

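{"op": "carry_out", "data": {
  "steps": [
    {"xyz": [22, -21, 10], "dr": [0, 0, 0]},
    {"xyz": [43, -42, 20], "dr": [0, 0, 0]},
    {"xyz": [64, -62, 35], "dr": [0, 0, 0]},
    {"xyz": [64, -62, 55], "dr": [0, 0, 0]},
    {"xyz": [64, -62, 70], "dr": [0, 0, 0]}
  ]
}}

```text
time: 14.05
tool_pos: [551.7, 12.1, 106.0]
orientation: [0.701, 0.713, -0.0, -0.0]
contact_force: [0.6, -0.2, 0.1]
width: 88.1
```

```bash
python3 -c "
from h import *
plan(552,12.5,41)"
```

```text
t 14.05 pos [551.7  12.1 106. ] F [ 0.6 -0.2  0.1] w 88.1 j [-0.17  0.8   0.11  1.91 -0.18  0.45  0.09]
total [ 0.4  0.4 65. ] [-0.001 -0.001  0.003] rows 2
1 [0.2, 0.2, 32.5] [-0.0, -0.0, 0.001]
2 [0.4, 0.4, 65.0] [-0.001, -0.001, 0.003]
```

{"op": "carry_out", "data": {
  "steps": [
    {"xyz": [0, 0, 20], "dr": [0, 0, 0]},
    {"xyz": [0, 0, 40], "dr": [0, 0, 0]},
    {"xyz": [0, 0, 55], "dr": [0, 0, 0]},
    {"xyz": [0, 0, 65], "dr": [0, 0, 0]},
    {"xyz": [0, 0, 65], "dr": [0, 0, 0]}
  ]
}}

```text
time: 14.55
tool_pos: [551.8, 10.6, 40.5]
orientation: [0.702, 0.712, -0.001, -0.001]
contact_force: [-0.1, 0.1, -0.0]
width: 88.1
```

{"op": "carry_out", "data": {
  "steps": [
    {"xyz": [0, 0, 0], "dr": [0, 0, 0]},
    {"xyz": [0, 0, 0], "dr": [0, 0, 0]},
    {"xyz": [0, 0, 0], "dr": [0, 0, 0]},
    {"xyz": [0, 0, 0], "dr": [0, 0, 0]},
    {"xyz": [0, 0, 0], "dr": [0, 0, 0]}
  ],
  "fingers": 0.35,
  "newtons": 5
}}

```text
time: 15.05
tool_pos: [552.7, 10.5, 41.9]
orientation: [0.702, 0.712, 0.0, 0.0]
contact_force: [-0.1, 0.9, -0.2]
width: 57.1
```

```bash
python3 - <<'E'
from h import *
plan(552,12.5,41)
for n in('top','wrist'):
    s=arm.read_state();im=arm.get_image(n);save(im,n[0]+'7.png')
E
```

```text
t 15.05 pos [552.7  10.5  41.9] F [-0.1  0.9 -0.2] w 57.1 j [-0.15  0.91  0.08  1.92 -0.2   0.32  0.1 ]
total [ 2.  -0.6  0.9] [ 0.001 -0.     0.   ] rows 1
1 [2.0, -0.6, 0.9] [0.001, -0.0, 0.0]
```

View pics/w7.png

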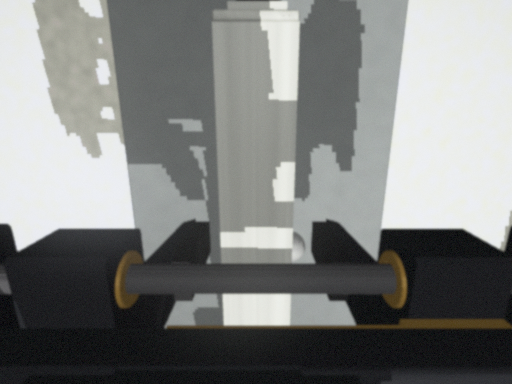

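```bash
python3 - <<'E'
from h import *
s=arm.read_state();im=arm.get_image('wrist');W=world(im,s);d=im['depth']>0
q=W[232:264,288:306];dd=d[232:264,288:306]
m=dd&(q[...,0]>570)&(q[...,2]>50)&(q[...,2]<72)
p=q[m]-s['tool_pos'];print(s['tool_pos'],len(p),p.min(0),p.max(0),np.median(p,0))
p=p[p[:,0].argsort()][::-1][:12];print(p.round(1))
m=d&(abs(W[...,0]-553)<60)&(W[...,2]>40)&(W[...,2]<90)&(abs(W[...,1]-s['tool_pos'][1])<25)
for c0,c1,n in((140,212,'L'),(306,380,'R')):
    k=np.zeros_like(m);k[200:262,c0:c1]=1;k&=m
    p=W[k]-s['tool_pos'];print(n,len(p),np.percentile(p,[2,50,98],axis=0).round(1))
E
```

```text
[552.54721791  10.4861174   41.76727355] 256 [17.45513593 -2.3958746  16.91614684] [23.17468581 10.60678786 26.94020135] [19.60737291  5.63738284 23.37207595]
[[23.2  1.7 20.9]
 [23.1  6.4 19.5]
 [23.1  6.  19.8]
 [23.1  2.4 21.3]
 [23.1  5.6 20.2]
 [23.1  3.4 21.1]
 [23.   3.2 21.7]
 [23.   5.  21.1]
 [22.9  5.5 21. ]
 [22.9  4.2 21.7]
 [22.8  5.  22.1]
 [22.7  7.1 18.7]]
L 1880 [[-42.5  -5.6   1.2]
 [-33.    8.7  25.7]
 [-26.6  10.4  46.1]]
R 1883 [[30.3 -4.8  1.4]
 [36.2  9.7 25.7]
 [45.8 11.6 46.4]]
```

{"op": "carry_out", "data": {
  "steps": [
    {"xyz": [1, -0.7, 0.5], "dr": [0, 0, 0]},
    {"xyz": [2, -1.4, 1], "dr": [0, 0, 0]},
    {"xyz": [2, -1.4, 1], "dr": [0, 0, 0]},
    {"xyz": [2, -1.4, 1], "dr": [0, 0, 0]},
    {"xyz": [2, -1.4, 1], "dr": [0, 0, 0]}
  ],
  "fingers": 0.42,
  "newtons": 5
}}

```text
time: 15.7
tool_pos: [551.0, 12.4, 40.6]
orientation: [0.702, 0.712, -0.0, -0.0]
contact_force: [0.4, 0.2, 0.0]
width: 51.1
```

{"op": "carry_out", "data": {
  "steps": [
    {"xyz": [0, 0, 0], "dr": [0, 0, 0]},
    {"xyz": [0, 0, 0], "dr": [0, 0, 0]},
    {"xyz": [0, 0, 0], "dr": [0, 0, 0]},
    {"xyz": [0, 0, 0], "dr": [0, 0, 0]},
    {"xyz": [0, 0, 0], "dr": [0, 0, 0]}
  ],
  "fingers": 0.54,
  "newtons": 5
}}

```text
time: 16.2
tool_pos: [551.3, 12.4, 40.7]
orientation: [0.702, 0.712, 0.0, 0.0]
contact_force: [1.9, 0.3, 0.3]
width: 40.4
```

{"op": "carry_out", "data": {
  "steps": [
    {"xyz": [0, 0, 0], "dr": [0, 0, 0]},
    {"xyz": [0, 0, 0], "dr": [0, 0, 0]},
    {"xyz": [0, 0, 0], "dr": [0, 0, 0]},
    {"xyz": [0, 0, 0], "dr": [0, 0, 0]},
    {"xyz": [0, 0, 0], "dr": [0, 0, 0]}
  ],
  "fingers": 1,
  "newtons": 8
}}

```text
time: 16.7
tool_pos: [550.8, 12.4, 40.6]
orientation: [0.702, 0.712, -0.0, -0.0]
contact_force: [0.4, -0.7, 1.1]
width: 31.2
```

```bash
python3 - <<'E'
from h import *
plan(551,12.5,41)
s=arm.read_state();im=arm.get_image('wrist');save(im,'w8.png')
E
```

```text
t 16.7 pos [550.8  12.4  40.6] F [ 0.4 -0.7  1.1] w 31.2 j [-0.15  0.91  0.08  1.93 -0.2   0.31  0.1 ]
total [ 0.1  0.2 -0.4] [-0. -0.  0.] rows 1
1 [0.1, 0.2, -0.4] [-0.0, -0.0, 0.0]
```

View pics/w8.png

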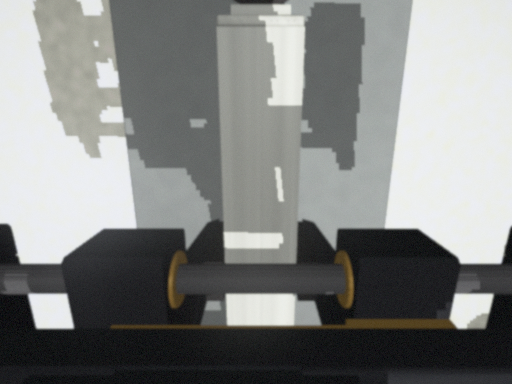

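{"op": "carry_out", "data": {
  "steps": [
    {"xyz": [0.5, 0, 0], "dr": [0, 0, 0]},
    {"xyz": [1, 0, 0], "dr": [0, 0, 0]},
    {"xyz": [1.5, 0, 0], "dr": [0, 0, 0]},
    {"xyz": [2, 0, 0], "dr": [0, 0, 0]},
    {"xyz": [2.5, 0, 0], "dr": [0, 0, 0]}
  ]
}}

```text
time: 17.25
tool_pos: [550.8, 14.6, 40.6]
orientation: [0.702, 0.712, -0.0, 0.0]
contact_force: [-1.1, -3.8, 3.4]
width: 31.1
```

{"op": "carry_out", "data": {
  "steps": [
    {"xyz": [0.5, 0, 0], "dr": [0, 0, 0]},
    {"xyz": [1, 0, 0], "dr": [0, 0, 0]},
    {"xyz": [1.5, 0, 0], "dr": [0, 0, 0]},
    {"xyz": [2, 0, 0], "dr": [0, 0, 0]},
    {"xyz": [2.5, 0, 0], "dr": [0, 0, 0]}
  ]
}}

```text
time: 17.75
tool_pos: [550.7, 16.5, 40.6]
orientation: [0.702, 0.712, -0.0, 0.0]
contact_force: [-1.2, -4.3, 3.1]
width: 31.0
```

```bash
python3 - <<'E'
from h import *
im=arm.get_image('wrist');save(im,'w9.png')
a=cv2.imread('pics/w8.png',0);b=cv2.imread('pics/w9.png',0)
for r0,r1,c0,c1,n in((5,60,205,320,'sleeve'),(60,200,125,215,'plate')):
    print(n,cv2.phaseCorrelate(np.float32(a[r0:r1,c0:c1]),np.float32(b[r0:r1,c0:c1])))
A=np.hstack([cv2.imread('pics/w8.png')[:130,190:330],cv2.imread('pics/w9.png')[:130,190:330]]);cv2.imwrite('pics/w89.png',cv2.resize(A,None,fx=2.8,fy=2.8))
E
```

```text
sleeve ((-0.2887190730771252, -0.009875653788810723), 0.7707343618075053)
plate ((-0.47076806002457516, -0.6065924669820504), 0.7839382607259868)
```

View pics/w89.png

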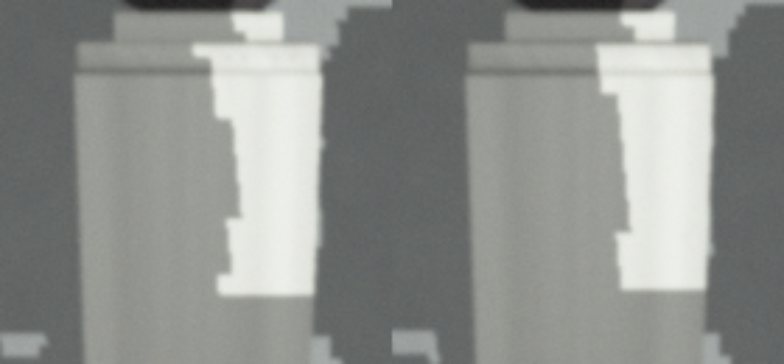

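{"op": "carry_out", "data": {
  "steps": [
    {"xyz": [0.6, 0, 0], "dr": [0, 0, 0]},
    {"xyz": [1.2, 0, 0], "dr": [0, 0, 0]},
    {"xyz": [1.8, 0, 0], "dr": [0, 0, 0]},
    {"xyz": [2.4, 0, 0], "dr": [0, 0, 0]},
    {"xyz": [3, 0, 0], "dr": [0, 0, 0]}
  ]
}}

```text
time: 18.3
tool_pos: [550.7, 21.0, 40.6]
orientation: [0.702, 0.712, 0.0, -0.0]
contact_force: [-2.4, -1.8, 3.9]
width: 30.9
```

{"op": "carry_out", "data": {
  "steps": [
    {"xyz": [0.6, 0, 0], "dr": [0, 0, 0]},
    {"xyz": [1.2, 0, 0], "dr": [0, 0, 0]},
    {"xyz": [1.8, 0, 0], "dr": [0, 0, 0]},
    {"xyz": [2.4, 0, 0], "dr": [0, 0, 0]},
    {"xyz": [3, 0, 0], "dr": [0, 0, 0]}
  ]
}}

```text
time: 18.8
tool_pos: [550.6, 23.5, 40.6]
orientation: [0.702, 0.712, -0.0, -0.0]
contact_force: [-3.2, -2.3, 4.7]
width: 30.8
```

{"op": "carry_out", "data": {
  "steps": [
    {"xyz": [0.6, 0, 0], "dr": [0, 0, 0]},
    {"xyz": [1.2, 0, 0], "dr": [0, 0, 0]},
    {"xyz": [1.8, 0, 0], "dr": [0, 0, 0]},
    {"xyz": [2.4, 0, 0], "dr": [0, 0, 0]},
    {"xyz": [3, 0, 0], "dr": [0, 0, 0]}
  ]
}}

```text
time: 19.3
tool_pos: [550.6, 26.5, 40.6]
orientation: [0.702, 0.712, -0.0, -0.0]
contact_force: [-2.6, -2.4, 5.7]
width: 30.7
```

```bash
python3 - <<'E'
from h import *
plan(551,12.5,41)
im=arm.get_image('wrist');save(im,'w10.png')
A=np.hstack([cv2.imread('pics/w8.png')[:130,190:330],cv2.imread('pics/w10.png')[:130,190:330]]);cv2.imwrite('pics/w810.png',cv2.resize(A,None,fx=2.8,fy=2.8))
E
```

```text
t 19.3 pos [550.6  26.5  40.6] F [-2.6 -2.4  5.7] w 30.7 j [-0.18  0.91  0.08  1.93 -0.21  0.31  0.08]
total [-14.    0.2  -0.4] [-0. -0.  0.] rows 1
1 [-14.0, 0.2, -0.4] [-0.0, -0.0, 0.0]
```

View pics/w810.png

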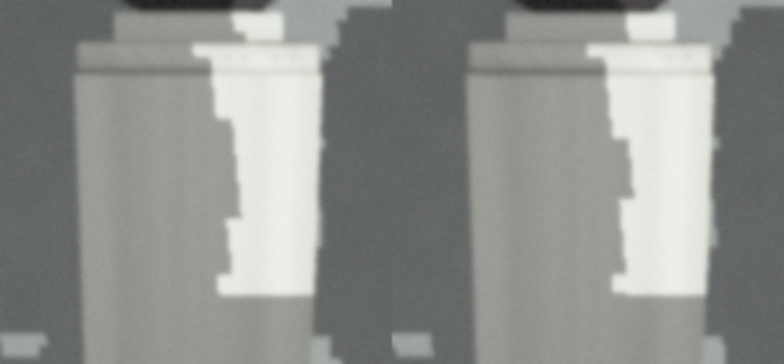

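{"op": "carry_out", "data": {
  "steps": [
    {"xyz": [1, -0.2, -0.4], "dr": [0, 0, 0]},
    {"xyz": [2, -0.4, -0.8], "dr": [0, 0, 0]},
    {"xyz": [3, -0.5, -1.2], "dr": [0, 0, 0]},
    {"xyz": [4, -0.5, -1.2], "dr": [0, 0, 0]},
    {"xyz": [5, -0.5, -1.2], "dr": [0, 0, 0]}
  ]
}}

```text
time: 19.85
tool_pos: [550.5, 31.6, 41.1]
orientation: [0.702, 0.712, 0.0, 0.0]
contact_force: [1.9, -3.2, -13.0]
width: 30.6
```

{"op": "carry_out", "data": {
  "steps": [
    {"xyz": [1, 0, 0], "dr": [0, 0, 0]},
    {"xyz": [2, 0, 0], "dr": [0, 0, 0]},
    {"xyz": [3, 0, 0], "dr": [0, 0, 0]},
    {"xyz": [4, 0, 0], "dr": [0, 0, 0]},
    {"xyz": [5, 0, 0], "dr": [0, 0, 0]}
  ]
}}

```text
time: 20.35
tool_pos: [550.5, 36.5, 41.9]
orientation: [0.702, 0.712, 0.0, 0.0]
contact_force: [2.6, -2.0, -13.8]
width: 31.0
```

{"op": "carry_out", "data": {
  "steps": [
    {"xyz": [0, 0.1, 0.3], "dr": [0, 0, 0]},
    {"xyz": [0, 0.2, 0.6], "dr": [0, 0, 0]},
    {"xyz": [0, 0.2, 0.6], "dr": [0, 0, 0]},
    {"xyz": [0.5, 0.2, 0.6], "dr": [0, 0, 0]},
    {"xyz": [1, 0.2, 0.6], "dr": [0, 0, 0]}
  ],
  "fingers": 1,
  "newtons": 3.5
}}

```text
time: 20.85
tool_pos: [550.5, 37.1, 42.0]
orientation: [0.702, 0.712, 0.0, 0.0]
contact_force: [-1.3, -2.2, 4.8]
width: 31.3
```

{"op": "carry_out", "data": {
  "steps": [
    {"xyz": [0.8, 0, 0], "dr": [0, 0, 0]},
    {"xyz": [1.6, 0, 0], "dr": [0, 0, 0]},
    {"xyz": [2.4, 0, 0], "dr": [0, 0, 0]},
    {"xyz": [3.2, 0, 0], "dr": [0, 0, 0]},
    {"xyz": [4, 0, 0], "dr": [0, 0, 0]}
  ]
}}

```text
time: 21.35
tool_pos: [550.4, 41.0, 41.8]
orientation: [0.702, 0.712, 0.0, 0.0]
contact_force: [-1.4, -2.4, 5.6]
width: 30.9
```

```bash
python3 - <<'E'
from h import *
plan(551,12.5,41)
im=arm.get_image('wrist');save(im,'w11.png')
A=np.hstack([cv2.imread('pics/w8.png')[:130,190:330],cv2.imread('pics/w11.png')[:130,190:330]]);cv2.imwrite('pics/w811.png',cv2.resize(A,None,fx=2.8,fy=2.8))
E
```

```text
t 21.35 pos [550.4  41.   41.8] F [-1.4 -2.4  5.6] w 30.9 j [-0.21  0.91  0.09  1.92 -0.22  0.32  0.06]
total [-28.5   0.2   0.8] [ 0.  0. -0.] rows 1
1 [-28.5, 0.2, 0.8] [0.0, 0.0, -0.0]
```

View pics/w811.png

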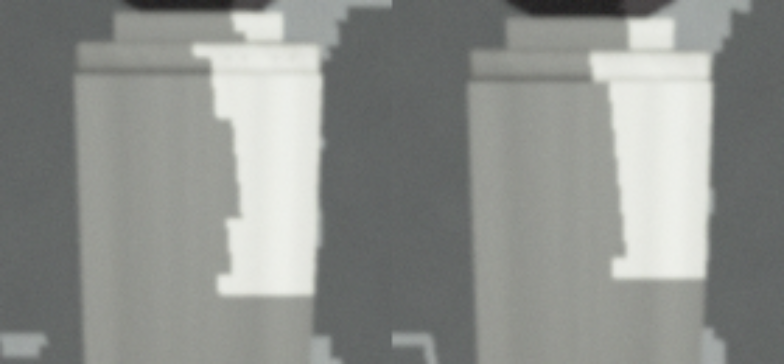

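{"op": "carry_out", "data": {
  "steps": [
    {"xyz": [0.8, 0, -0.2], "dr": [0, 0, 0]},
    {"xyz": [1.8, -0.1, -0.35], "dr": [0, 0, 0]},
    {"xyz": [2.8, -0.1, -0.35], "dr": [0, 0, 0]},
    {"xyz": [3.9, -0.1, -0.35], "dr": [0, 0, 0]},
    {"xyz": [5, -0.1, -0.35], "dr": [0, 0, 0]}
  ]
}}

```text
time: 21.9
tool_pos: [550.3, 46.4, 41.8]
orientation: [0.702, 0.712, 0.0, 0.0]
contact_force: [-1.1, -3.4, 5.4]
width: 30.8
```

{"op": "carry_out", "data": {
  "steps": [
    {"xyz": [1, 0, 0], "dr": [0, 0, 0]},
    {"xyz": [2, 0, 0], "dr": [0, 0, 0]},
    {"xyz": [3, 0, 0], "dr": [0, 0, 0]},
    {"xyz": [4, 0, 0], "dr": [0, 0, 0]},
    {"xyz": [5, 0, 0], "dr": [0, 0, 0]}
  ]
}}

```text
time: 22.4
tool_pos: [550.3, 51.6, 41.8]
orientation: [0.702, 0.712, 0.0, 0.0]
contact_force: [-0.2, -1.2, 5.1]
width: 31.0
```

{"op": "carry_out", "data": {
  "steps": [
    {"xyz": [0.6, 0, -0.2], "dr": [0, 0, 0]},
    {"xyz": [1.2, 0, -0.4], "dr": [0, 0, 0]},
    {"xyz": [1.8, 0, -0.4], "dr": [0, 0, 0]},
    {"xyz": [2.4, 0, -0.4], "dr": [0, 0, 0]},
    {"xyz": [3, 0, -0.4], "dr": [0, 0, 0]}
  ]
}}

```text
time: 22.9
tool_pos: [550.2, 54.7, 41.9]
orientation: [0.702, 0.712, 0.0, -0.0]
contact_force: [0.4, -0.1, 0.0]
width: 30.8
```

{"op": "carry_out", "data": {
  "steps": [
    {"xyz": [0.4, 0, 0], "dr": [0, 0, 0]},
    {"xyz": [0.8, 0, 0], "dr": [0, 0, 0]},
    {"xyz": [1.2, 0, 0], "dr": [0, 0, 0]},
    {"xyz": [1.6, 0, 0], "dr": [0, 0, 0]},
    {"xyz": [2, 0, 0], "dr": [0, 0, 0]}
  ]
}}

```text
time: 23.4
tool_pos: [550.2, 56.9, 41.9]
orientation: [0.702, 0.712, 0.0, -0.0]
contact_force: [1.5, 1.2, -1.3]
width: 30.9
```

```bash
python3 - <<'E'
from h import *
plan(551,12.5,41)
im=arm.get_image('wrist');save(im,'w12.png')
A=np.hstack([cv2.imread('pics/w11.png')[:130,190:330],cv2.imread('pics/w12.png')[:130,190:330]]);cv2.imwrite('pics/w812.png',cv2.resize(A,None,fx=2.8,fy=2.8))
im=arm.get_image('top');save(im,'t12.png');W=world(im);d=im['depth']>0
m=d&(abs(W[...,0]-551)<35)&(W[...,1]>140)&(W[...,1]<260)&(W[...,2]>88)&(W[...,2]<99);p=W[m];print(len(p),cv2.minEnclosingCircle(p[:,:2].astype(np.float32)))
E
```

```text
t 23.4 pos [550.2  56.9  41.9] F [ 1.5  1.2 -1.3] w 30.9 j [-0.24  0.91  0.09  1.92 -0.23  0.32  0.05]
total [-44.4   0.2   0.8] [ 0.    -0.001  0.001] rows 1
1 [-44.4, 0.2, 0.8] [0.0, -0.001, 0.001]
0 ((0.0, 0.0), 0.0)
```

View pics/w812.png

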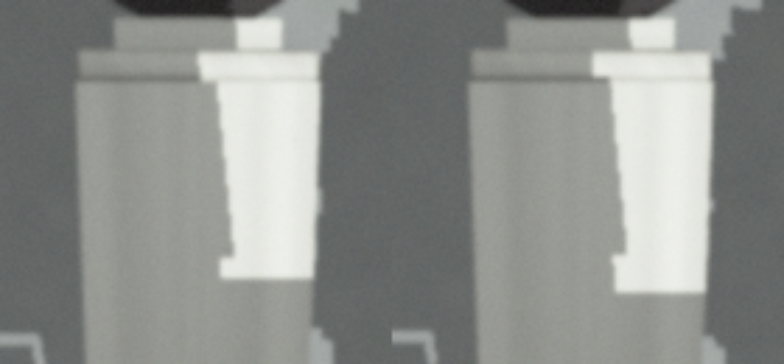

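{"op": "carry_out", "data": {
  "steps": [
    {"xyz": [0.3, 0, 0], "dr": [0, 0, 0]},
    {"xyz": [0.6, 0, 0], "dr": [0, 0, 0]},
    {"xyz": [0.9, 0, 0], "dr": [0, 0, 0]},
    {"xyz": [1.2, 0, 0], "dr": [0, 0, 0]},
    {"xyz": [1.5, 0, 0], "dr": [0, 0, 0]}
  ]
}}

```text
time: 24.0
tool_pos: [550.1, 57.8, 41.9]
orientation: [0.702, 0.712, 0.0, 0.0]
contact_force: [3.6, 1.0, -3.4]
width: 30.8
```

{"op": "carry_out", "data": {
  "steps": [
    {"xyz": [0.3, 0, 0], "dr": [0, 0, 0]},
    {"xyz": [0.6, 0, 0], "dr": [0, 0, 0]},
    {"xyz": [0.9, 0, 0], "dr": [0, 0, 0]},
    {"xyz": [1.2, 0, 0], "dr": [0, 0, 0]},
    {"xyz": [1.5, 0, 0], "dr": [0, 0, 0]}
  ]
}}

```text
time: 24.5
tool_pos: [550.1, 58.6, 41.9]
orientation: [0.702, 0.712, -0.0, 0.0]
contact_force: [3.4, -1.3, -5.1]
width: 30.9
```

{"op": "carry_out", "data": {
  "steps": [
    {"xyz": [0, 0.2, 0.2], "dr": [0, 0, 0]},
    {"xyz": [0, 0.4, 0.3], "dr": [0, 0, 0]},
    {"xyz": [0, 0.4, 0.3], "dr": [0, 0, 0]},
    {"xyz": [0, 0.4, 0.3], "dr": [0, 0, 0]},
    {"xyz": [0, 0.4, 0.3], "dr": [0, 0, 0]}
  ]
}}

```text
time: 25.0
tool_pos: [550.1, 59.3, 41.9]
orientation: [0.702, 0.712, -0.0, -0.0]
contact_force: [0.7, -0.7, 2.1]
width: 30.8
```

{"op": "carry_out", "data": {
  "steps": [
    {"xyz": [0.3, 0, 0], "dr": [0, 0, 0]},
    {"xyz": [0.6, 0, 0], "dr": [0, 0, 0]},
    {"xyz": [0.9, 0, 0], "dr": [0, 0, 0]},
    {"xyz": [1.2, 0, 0], "dr": [0, 0, 0]},
    {"xyz": [1.5, 0, 0], "dr": [0, 0, 0]}
  ]
}}

```text
time: 25.5
tool_pos: [550.1, 60.1, 41.8]
orientation: [0.702, 0.712, -0.0, 0.0]
contact_force: [0.6, -4.7, 3.2]
width: 31.1
```

```bash
python3 - <<'E'
from h import *
im=arm.get_image('top');save(im,'t13.png');W=world(im);d=im['depth']>0
w=arm.get_image('wrist');save(w,'w13.png')
i=im['pixels'][150:230,120:300,::-1];cv2.imwrite('pics/t13z.png',cv2.resize(i,None,fx=4.4,fy=4.4,interpolation=cv2.INTER_CUBIC))
A=np.hstack([cv2.imread('pics/w12.png')[:130,190:330],cv2.imread('pics/w13.png')[:130,190:330]]);cv2.imwrite('pics/w1213.png',cv2.resize(A,None,fx=2.8,fy=2.8))
E
```

```text
(no output)
```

View pics/t13z.png

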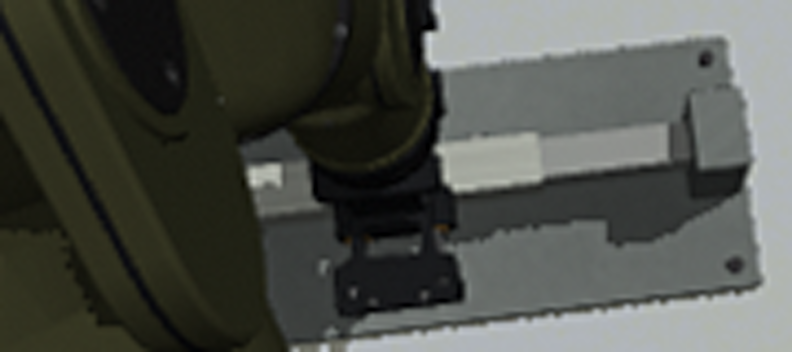

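View pics/w1213.png

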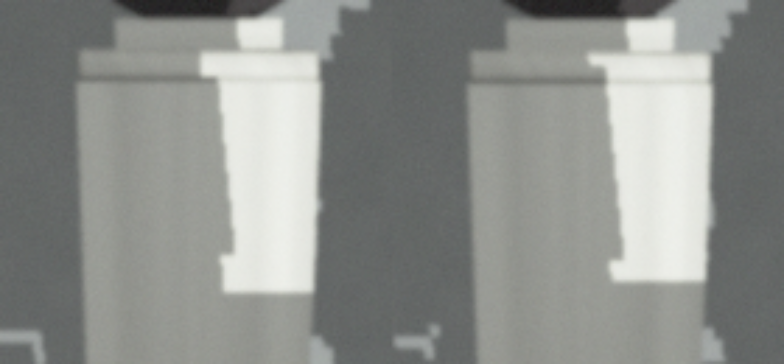

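{"op": "carry_out", "data": {
  "steps": [
    {"xyz": [0.2, 0, -0.1], "dr": [0, 0, 0]},
    {"xyz": [0.4, 0, -0.2], "dr": [0, 0, 0]},
    {"xyz": [0.6, 0, -0.2], "dr": [0, 0, 0]},
    {"xyz": [0.8, 0, -0.2], "dr": [0, 0, 0]},
    {"xyz": [1, 0, -0.2], "dr": [0, 0, 0]}
  ]
}}

```text
time: 26.1
tool_pos: [550.1, 60.9, 41.6]
orientation: [0.702, 0.712, -0.001, 0.0]
contact_force: [0.3, -5.0, 1.2]
width: 30.9
```

{"op": "carry_out", "data": {
  "steps": [
    {"xyz": [0.2, 0, 0], "dr": [0, 0, 0]},
    {"xyz": [0.4, 0, 0], "dr": [0, 0, 0]},
    {"xyz": [0.6, 0, 0], "dr": [0, 0, 0]},
    {"xyz": [0.8, 0, 0], "dr": [0, 0, 0]},
    {"xyz": [1, 0, 0], "dr": [0, 0, 0]}
  ]
}}

```text
time: 26.6
tool_pos: [550.1, 61.9, 41.5]
orientation: [0.702, 0.712, -0.001, 0.0]
contact_force: [1.1, -5.7, 1.1]
width: 31.0
```

```bash
python3 - <<'E'
from h import *
w=arm.get_image('wrist');save(w,'w14.png')
im=arm.get_image('top');save(im,'t14.png')
a=[cv2.imread(f'pics/w{k}.png') for k in(8,10,11,12,13,14)]
# edge row of sleeve end: column mean gradient
for k,x in zip((8,10,11,12,13,14),a):
    g=x[8:40,222:290].mean((1,2));c=cv2.cvtColor(x,cv2.COLOR_BGR2GRAY)[10:24,222:235].astype(float).mean(1);print(k,c.round(0).tolist())
i=np.vstack([cv2.imread(f'pics/{k}.png')[165:215,190:290] for k in('top0','t13','t14')]);cv2.imwrite('pics/t14z.png',cv2.resize(i,None,fx=3.9,fy=3.9,interpolation=cv2.INTER_CUBIC))
E
```

```text
8 [115.0, 114.0, 115.0, 116.0, 121.0, 135.0, 145.0, 149.0, 149.0, 147.0, 146.0, 143.0, 141.0, 135.0]
10 [115.0, 114.0, 114.0, 115.0, 121.0, 134.0, 145.0, 148.0, 149.0, 147.0, 145.0, 144.0, 140.0, 135.0]
11 [116.0, 116.0, 116.0, 115.0, 115.0, 115.0, 117.0, 124.0, 136.0, 146.0, 149.0, 149.0, 147.0, 144.0]
12 [115.0, 116.0, 115.0, 114.0, 115.0, 114.0, 118.0, 126.0, 138.0, 147.0, 149.0, 149.0, 147.0, 144.0]
13 [117.0, 117.0, 117.0, 116.0, 116.0, 115.0, 116.0, 123.0, 136.0, 146.0, 149.0, 149.0, 149.0, 147.0]
14 [112.0, 115.0, 117.0, 117.0, 117.0, 116.0, 116.0, 115.0, 115.0, 116.0, 116.0, 117.0, 123.0, 136.0]
```

View pics/t14z.png

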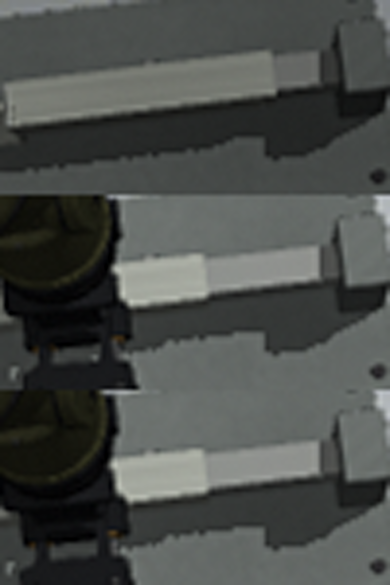

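{"op": "carry_out", "data": {
  "steps": [
    {"xyz": [-0.5, 0, 0], "dr": [0, 0, 0]},
    {"xyz": [-1, 0, 0], "dr": [0, 0, 0]},
    {"xyz": [-1, 0, 0], "dr": [0, 0, 0]},
    {"xyz": [-1, 0, 0], "dr": [0, 0, 0]},
    {"xyz": [-1, 0, 0], "dr": [0, 0, 0]}
  ],
  "fingers": 0
}}

```text
time: 27.2
tool_pos: [550.3, 62.4, 41.8]
orientation: [0.702, 0.712, 0.0, -0.0]
contact_force: [-0.2, 0.8, 0.6]
width: 69.0
```

{"op": "carry_out", "data": {
  "steps": [
    {"xyz": [0, 0, -20], "dr": [0, 0, 0]},
    {"xyz": [-25, 10, -50], "dr": [0, 0, 0]},
    {"xyz": [-55, 30, -80], "dr": [0, 0, 0]},
    {"xyz": [-90, 50, -100], "dr": [0, 0, 0]},
    {"xyz": [-118, 62, -110], "dr": [0, 0, 0]}
  ]
}}

```text
time: 27.7
tool_pos: [616.4, -57.6, 154.5]
orientation: [0.702, 0.712, 0.001, 0.002]
contact_force: [0.5, 0.1, -0.2]
width: 88.3
```

{"op": "carry_out", "data": {
  "steps": [
    {"xyz": [0, 0, 0], "dr": [0, 0, 0]},
    {"xyz": [0, 0, 0], "dr": [0, 0, 0]},
    {"xyz": [0, 0, 0], "dr": [0, 0, 0]},
    {"xyz": [0, 0, 0], "dr": [0, 0, 0]},
    {"xyz": [0, 0, 0], "dr": [0, 0, 0]}
  ]
}}

```text
time: 28.2
tool_pos: [613.5, -53.8, 151.3]
orientation: [0.701, 0.713, -0.0, -0.001]
contact_force: [-0.1, -0.9, -0.3]
width: 88.1
```

```bash
python3 - <<'E'
from h import *
plan(551,12.5,41)
s=arm.read_state();im=arm.get_image('wrist');save(im,'w15.png');W=world(im,s)
for r in arm.outline_of(im,'button')[:2]:
    m=r['region']&(im['depth']>0);print(r['score'],r['pixel'],m.sum(),np.median(W[m],0),np.percentile(W[m],[2,98],axis=0).round(1))
cv2.imwrite('pics/w15z.png',cv2.resize(cv2.imread('pics/w15.png')[0:220,120:320],None,fx=2.7,fy=2.7,interpolation=cv2.INTER_CUBIC))
E
```

```text
t 28.2 pos [613.5 -53.8 151.3] F [-0.1 -0.9 -0.3] w 88.1 j [-0.06  0.79  0.13  1.68 -0.15  0.68  0.17]
total [ 67.2 -61.3 110.5] [-0.001 -0.001  0.002] rows 4
1 [16.8, -15.3, 27.6] [-0.0, -0.0, 0.001]
2 [33.6, -30.6, 55.2] [-0.001, -0.0, 0.001]
3 [50.4, -46.0, 82.9] [-0.001, -0.001, 0.002]
4 [67.2, -61.3, 110.5] [-0.001, -0.001, 0.002]
0.76 [204.0, 115.4] 192 [571.38601524  13.29241392  65.46949147] [[567.4   6.9  61. ]
 [575.8  20.1  68.3]]
```

View pics/w15z.png

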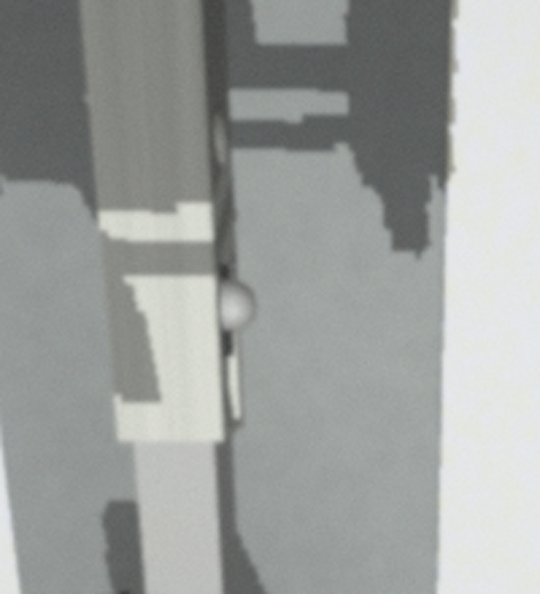

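{"op": "carry_out", "data": {
  "steps": [
    {"xyz": [-30, 0, -20], "dr": [0, 0, 0]},
    {"xyz": [-70, 0, -50], "dr": [0, 0, 0]},
    {"xyz": [-110, 0, -70], "dr": [0, 0, 0]},
    {"xyz": [-150, 0, -80], "dr": [0, 0, 0]},
    {"xyz": [-150, 0, -80], "dr": [0, 0, 0]}
  ]
}}

```text
time: 28.8
tool_pos: [615.4, -214.4, 234.1]
orientation: [0.706, 0.709, -0.002, 0.004]
contact_force: [-0.8, -1.7, -0.7]
width: 88.3
```

```bash
python3 - <<'E'
from h import *
print(arm.read_state()['tool_pos'])
for n in('side','top'):
    im=arm.get_image(n);save(im,n[0]+'16.png')
    W=world(im);d=im['depth']>0
    m=d&(abs(W[...,0]-551)<35)&(W[...,1]>170)&(W[...,1]<250)&(W[...,2]>86)&(W[...,2]<99);p=W[m];print(len(p),p[:,2].max() if len(p) else'',cv2.minEnclosingCircle(p[:,:2].astype(np.float32)) if len(p) else '')
    f=np.load(n+'0.npz')
    for t,x,y,z in(('big',588,-350,85),('bottle',765,-185,30),):
        for WW in(f['W'],W):
            m=(abs(WW[...,0]-x)<45)&(abs(WW[...,1]-y)<45)&(WW[...,2]>12)&(WW[...,2]<200);print(n,t,np.median(WW[m],0).round(1))
a=cv2.imread('pics/s16.png')[60:330,80:440];cv2.imwrite('pics/s16z.png',cv2.resize(a,None,fx=2.2,fy=2.2))
a=cv2.imread('pics/t16.png')[60:330,80:440];cv2.imwrite('pics/t16z.png',cv2.resize(a,None,fx=2.2,fy=2.2))
E
```

```text
[ 615.40124273 -214.42689832  234.06433995]
55 98.90958995110118 ((551.1029052734375, 208.5728759765625), 22.658580780029297)
side big [ 574.9 -363.3   70.6]
side big [ 574.8 -363.2   70.7]
side bottle [ 761.9 -196.    80.9]
side bottle [ 761.5 -196.1   81.3]
186 98.73414930351497 ((551.1781005859375, 208.49595642089844), 20.21298599243164)
top big [ 580.5 -340.6   92.8]
top big [nan nan nan]
top bottle [ 759.4 -179.6   97.2]
top bottle [ 762.4 -182.5  104.1]
  return _methods._mean(a, axis=axis, dtype=dtype,
  ret = um.true_divide(
```

View pics/s16z.png

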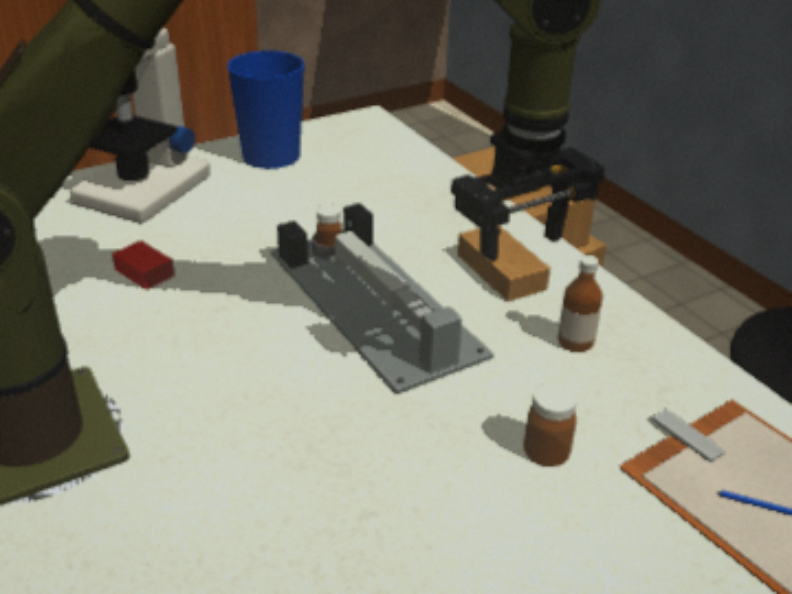

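View pics/t16z.png

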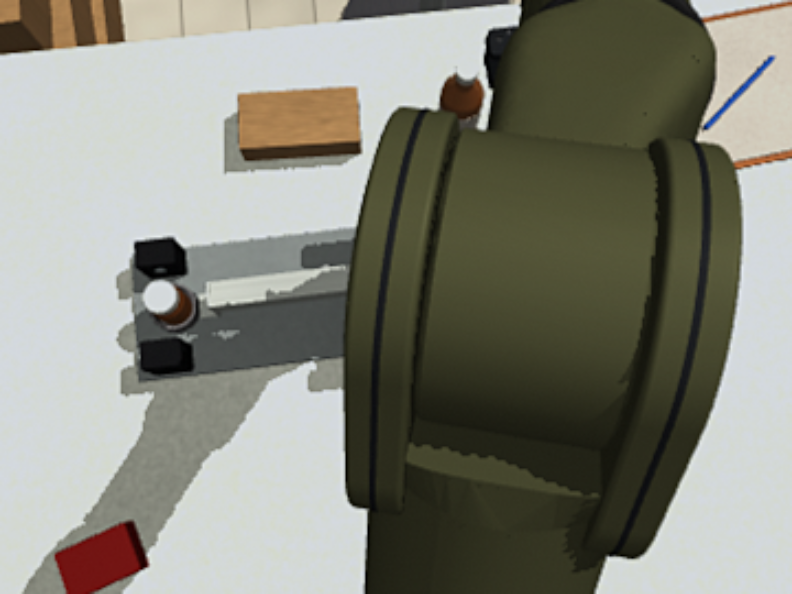

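{"op": "carry_out", "data": {
  "steps": [
    {"xyz": [0, 0, 0], "dr": [0, 0, 0]},
    {"xyz": [0, 0, 0], "dr": [0, 0, 0]},
    {"xyz": [0, 0, 0], "dr": [0, 0, 0]},
    {"xyz": [0, 0, 0], "dr": [0, 0, 0]},
    {"xyz": [0, 0, 0], "dr": [0, 0, 0]}
  ]
}}

```text
time: 29.4
tool_pos: [616.1, -204.7, 231.7]
orientation: [0.702, 0.712, -0.0, -0.0]
contact_force: [-0.8, -0.1, 0.5]
width: 88.0
```

```bash
python3 -c "
from h import *
print(arm.sign_off())"
```

```text
the job is handed in; nothing more can be done
None
```

The small jar is standing in the cup and the sleeve is locked in its next hole. I handed the job in at about 29 s, with the gripper open and clear of everything. `sign_off` reports no verdict.

**What I did:** I lowered the jar into the cup until a contact change of about 3 N at the wrist, then let go. I squeezed the button flush (opening 31.2 mm, the sleeve's width) and dragged the sleeve about 47 mm towards the gate. There it was blocked: the fingers slipped along it at about 6 N in the last samples.

**What the last checks showed:**
- **Button:** the wrist picture shows it out through the next hole. Its tip reads x = 575.8 mm, the same as when it was fully out at the start.
- **Jar:** upright at about (551, 208.5) mm in both the side and top pictures. That is between the gate heads, which span y of roughly 193 to 243 mm, but about 9 mm short of their middle along the arm.
- **Other things:** the large jar and the bottle read within 1 mm of their start positions from the side camera. The arm blocked the top view of the large jar, so that check failed. It partly hid the bottle too, where the top reading differed by several mm. The carton and red box look unmoved, but I only compared them by eye.

**Rough spots:**
- **Upward pull on the sleeve:** partway through the slide I over-corrected the height, which pulled up on the sleeve with about 14 N. I then eased the grip from 8 N to 3.5 N.
- **Camera offsets:** the wrist and top cameras disagreed by 2 to 3 mm, so I placed the jar using wrist-camera measurements relative to the tool.

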